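# Load the cassette reader and start it

## Robot

A 7-joint arm with a two-finger parallel gripper is mounted at the origin on the work surface. World frame = base frame: x ahead of the robot, y to its left, z up, the work surface at z = 0. Lengths are in mm, angles in rad, forces in N, time in s.
With the tool pointing down it reaches from about 400 to 875 mm from the base axis. Payload 4.4 kg.
Tool frame: the origin (TCP) lies at the very end of the fingers, on their centre line; the grasp point (between the pads) lies 19 mm behind it; y points along the fingers, x is the direction in which the jaws open and shut, and the axes are right-handed (so a half turn about y gives the same grasp; the last joint's range is limited). The gripper opens to 85 mm and grips with 20 to 120 N. Pads are 22 mm wide; open, the fingers measure 114 mm over their backs; the gripper's body (76 mm by 85 mm) begins 54 mm behind the grasp point. The pads swing forward as they close: fully open they stand 13 mm farther back than shut.
Start: joints at [-1.316, 0.628, 0.038, 1.517, -0.027, 0.996, -0.02], TCP at [204.938, 616.862, 231.313] pointing down, gripper open.
Joint ranges: [-3.06, 3.06], [-0.37, 2.12], [-1.25, 1.32], [0.18, 2.47], [-1.1, 4.24], [0.23, 1.98], [-2.94, 2.94]. Speed limits (rad/s): [2.57, 2.57, 3.14, 3.14, 3.14, 3.14, 3.14].

## Interface

Orientations are given as [roll, pitch, yaw] about the fixed x, y, z axes, in that order (R = Rz(yaw) Ry(pitch) Rx(roll)).
In Python, from cell import readout, eyes, finish_job gives the robot as it stands. The module is installed in compiled form; this text tells all that it offers.
- The arm moves only by the tool apply_moves, never from a script. Its argument "commands" is a list that holds one entry, the list of rows, each a list of 6 numbers: the shift along the tool's x, y, z in units of 0.04 m (1.0 is 0.04 m), then the turn, a rotation vector about the tool's x, y, z in units of 5 degrees (1.0 is 5 degrees). A call has 1 to 8 rows; each row shifts and turns the pose as measured when the row begins, along the tool's axes as they then stand; what a row does not reach is not made up. A row lasts 1/12 s, in which the tool goes at most 41.7 mm and 7.16 degrees, less where a joint would pass 70% of its speed; a pose out of reach is approached as far as the arm can. A call with a number of a shift or a turn outside -1 to 1 is refused whole. A call with a gripper value outside its range is refused whole. "claw" is the finger opening in mm, from 0 to 85.4, set as the call begins (left out, the last holds). The fingers move at their own pace and stop on an object; the grip force is fixed at half the most. Time passes only in rows, so rows that do not move let the fingers close. It gives the time, the measured TCP pose, the force and the opening at its end, in the units of the state.
- readout.read_state(): the state, without advancing time (a new reading comes with each control period).
- eyes.get_image(name): name is "side" or "top"; returns a dict with "image" (400x640x3 uint8, red, green, blue), "mtx" (3x3 intrinsics, pixels), "k1" (the pictures are not rectified: a ray, as slopes to the right and down, at radius r is drawn at 1 + k1 r^2 times it, then the intrinsics apply), "rvec" (rotation vector, rad) and "tvec" (3), from world to camera coordinates, as OpenCV has them. Camera axes: x right, y down, z forward; pixel columns grow to the right and rows downward; lengths in mm; the calibration is good to about 2 mm. A picture is of the moment at which its call begins. There is no depth.
- finish_job(): hands the job in, once; it reports no verdict.
The state is a dict: "clock": time; "qpos": joint angles; "qd": joint speeds; "tau": joint torques, N m; "eef_pos": TCP position; "tool_rot": TCP orientation; "force": force on the tool from outside, world axes, zero at the start; "torque": the same for the moment, N m; "width": finger opening in mm.
Only numpy, scipy, OpenCV 4.12 (cv2) and the standard library are available. Lean on these libraries where they do the work, as an engineer would, in place of code of your own. Each camera call takes 0.05 s, during which the arm holds its last target. There are 200 camera calls.

## Task

Flip the reader's amber guard up and over until it stays open by itself, slide every sample cassette lying on the bench nose first and fully home into a slot of its own (any slot, blue grip fin outside), then swing the guard back down until it is closed. Only with the guard closed, twist the red spring-return start key clockwise all the way to its stop, hold it there for a moment and let go so that it springs back; do not disturb the bottles and the flask.

Things in the scene. Friction and masses are not known exactly. Their poses are not given: they have to be found in the camera images.
- reader: white bench cassette reader, fixed. Origin on the bench under its middle; x from its front (open side, towards the robot) to its back, y to the side with the start key, z up. Grey base plate 10 mm high, x -110 to 100 mm, y +-141 mm; its front is an open sill. Slot roof 50 mm high (x -50 to 12 mm), housing behind 85 mm high. Hinge lugs at y +-147 mm, 105 mm high
- slot0 (a point): middle of a slot's mouth at its floor: reader frame x -50, y -100.5, z 10 mm; axes as the reader's. Slot 53 mm wide between blue dividers (14 mm, round noses as guides), 14 mm high, 62 mm deep. A cassette fully home has its origin at x -43, z 10 mm in the reader's frame, its fin outside
- slot1 (a point): the same for the next slot (reader frame y -33.5 mm)
- slot2 (a point): the same (y +33.5 mm)
- slot3 (a point): the same (y +100.5 mm)
- guard (a joint): angle of the amber guard, rad, about the reader's y axis through reader x 10, z 95 mm: 0 closed (slopes 15 degrees down to the front, over the sill), grows as its front swings up and over to the back; balance point about 1.83, rests open on its stop at 2.25. No spring or latch, about 300 g: falls to its own side of the balance point
- guard_bar (a point): middle of the guard's yellow round handle bar, 12 mm thick, along the reader's y, 250 mm free between black side arms; a 49 mm gap lies between it and the amber panel. At guard angle q it is at reader x = 10 - 170 cos(q - 0.262), z = 95 + 170 sin(q - 0.262) mm. Can be pinched from above all the way round: it turns between the fingers
- key (a joint): angle of the red start key, rad: 0 at rest, grows clockwise seen from above to its stop at 1.2; a spring (0.05 to 0.23 N m) brings it back to 0 when let go. Started when held beyond 1.1
- key_grip (a point): on the vertical axis of the red start key, middle of its grip blade (50 mm long, 12 mm thick, 30 mm high), 15 mm below its top, 85 mm above the bench; reader frame x 10, y 207 mm. Blade along this frame's x, which turns with the key and at rest is parallel to the reader's x. Stands on a white pod 150 x 100 mm, 55 mm high
- cassette0: white flat cassette 110 x 50 x 10 mm (x, y, z), about 120 g, green window on top; blue upright grip fin near its tail, centred at x -35 mm, y 0: 28 mm along x, 12 mm thick in y, from the slab's top (10 mm) up to 42 mm. Origin: centre of its underside; x towards the nose that enters the slot, z up. Starts flat on the bench; three or four of the four are there
- cassette1: white flat cassette 110 x 50 x 10 mm (x, y, z), about 120 g, green window on top; blue upright grip fin near its tail, centred at x -35 mm, y 0: 28 mm along x, 12 mm thick in y, from the slab's top (10 mm) up to 42 mm. Origin: centre of its underside; x towards the nose that enters the slot, z up. Starts flat on the bench; three or four of the four are there
- cassette2: white flat cassette 110 x 50 x 10 mm (x, y, z), about 120 g, green window on top; blue upright grip fin near its tail, centred at x -35 mm, y 0: 28 mm along x, 12 mm thick in y, from the slab's top (10 mm) up to 42 mm. Origin: centre of its underside; x towards the nose that enters the slot, z up. Starts flat on the bench; three or four of the four are there
- cassette3: white flat cassette 110 x 50 x 10 mm (x, y, z), about 120 g, green window on top; blue upright grip fin near its tail, centred at x -35 mm, y 0: 28 mm along x, 12 mm thick in y, from the slab's top (10 mm) up to 42 mm. Origin: centre of its underside; x towards the nose that enters the slot, z up. Starts flat on the bench; three or four of the four are there
- wash_bottle: white wash bottle with a red cap, 68 mm across, 170 mm tall, a bystander; origin at the middle of its foot
- flask: conical glass flask, 84 mm across, 130 mm tall, a bystander; origin at the middle of its foot
- amber_bottle: amber bottle with a black cap, 72 mm across, 150 mm tall, a bystander; origin at the middle of its foot

How it is judged:
By the outcome, as a careful person would: the job done as asked, in the order asked, and still so for the second after the job is handed in, with the robot touching nothing.
Of cassette0, cassette1, cassette2, cassette3 only 3 to 4 are there at a start; the rules pass over those that are not, and their reading is None.
At some moment in a run one of cassette0, cassette1, cassette2, cassette3 may be knocked a few centimetres aside while the robot is not near it.
Once in a run the grip may slacken for a moment while it holds something.
It also fails if it takes over 210 s, if anything falls off the work surface, if the arm or the gripper's body presses on something with over 40 N, if the wrist force passes 120 N, or if a joint passes its speed limit or range.

## Working session

There is one attempt and no reset: what is moved stays moved. The work goes in short steps, Python scripts to look and compute and a tool call to move; the robot and the scene stay as the last step left them, time stands still between calls to the robot, and variables do not carry over. Pictures are saved under pics/ and viewed, about 12 in all and at most 16, crops included, and the job is handed in when it is done.

Besides the shell and the picture viewer there is one more tool, called after "Request:" as name([rows], argument=value, ...), one row to a line, values as JSON. apply_moves: Moves the arm, as the interface text tells. Shifts and turns lie within -1 to 1; 1 stands for 0.04 m of shift or 5 degrees of turn. Its arguments: {"type":"object","properties":{"commands":{"type":"array"},"claw":{"type":"number"}},"required":["commands"]}

```bash
mkdir -p pics; cat > h.py <<'E'
import numpy as np, cv2
from cell import readout, eyes, finish_job
from scipy.spatial.transform import Rotation as R
def snap(name,f):
    d=eyes.get_image(name); cv2.imwrite('pics/%s.png'%f,d['image'][:,:,::-1]); np.save('pics/%s.npy'%f,d,allow_pickle=True); return d
def load(f): return np.load('pics/%s.npy'%f,allow_pickle=True).item()
def cam(d): 
    Rm=cv2.Rodrigues(np.array(d['rvec'],float))[0]; return Rm,np.array(d['tvec'],float).ravel()
def w(d,u,v,z):
    K=np.array(d['mtx']); p=np.array([[[u,v]]],float)
    n=cv2.undistortPoints(p,K,np.array([d['k1'],0,0,0],float)).ravel()
    Rm,t=cam(d); c=-Rm.T@t; r=Rm.T@np.array([n[0],n[1],1]); return (c+r*(z-c[2])/r[2]).round(1)
def px(d,P):
    return cv2.projectPoints(np.array(P,float).reshape(-1,1,3),np.array(d['rvec'],float),np.array(d['tvec'],float),np.array(d['mtx'],float),np.array([d['k1'],0,0,0],float))[0].reshape(-1,2).round(1)
E
python3 - <<'E'
from h import *
for n in('top','side'):
    d=snap(n,n+'0'); Rm,t=cam(d); print(n,-Rm.T@t,Rm[2])
s=readout.read_state(); print(s)
print(R.from_euler('xyz',s['tool_rot']).as_matrix().round(3))
E
```

```text
top [ 364.68792066   30.43056006 1116.72182135] [ 0.15871555  0.03028988 -0.98685961]
side [ 484.13243336 -649.44365062  819.06084663] [ 0.07586492  0.6886733  -0.72109195]
{'clock': 0.1, 'qpos': array([-1.31581902,  0.62925988,  0.03843021,  1.51825085, -0.02700885,
        0.99633243, -0.01999839]), 'qd': array([ 4.43214183e-05, -4.17067958e-03, -1.35394870e-04, -3.06215535e-03,
       -3.67546487e-04, -7.04684008e-05, -5.28936286e-05]), 'tau': array([ 2.51738391e-03, -5.64538300e+01,  1.23059202e+00, -1.93978214e+01,
        1.13496557e-02,  5.29613695e-03,  8.88658917e-06]), 'eef_pos': array([204.73051204, 616.32272731, 230.48223345]), 'tool_rot': array([-1.57079811,  0.00173322,  1.25002798]), 'force': array([0.12932769, 0.353618  , 0.57002339]), 'torque': array([-0.03025456,  0.02325668, -0.01406989]), 'width': 85.17432568048162}
[[ 0.315 -0.001 -0.949]
 [ 0.949 -0.002  0.315]
 [-0.002 -1.    -0.   ]]
```

View pics/top0.png

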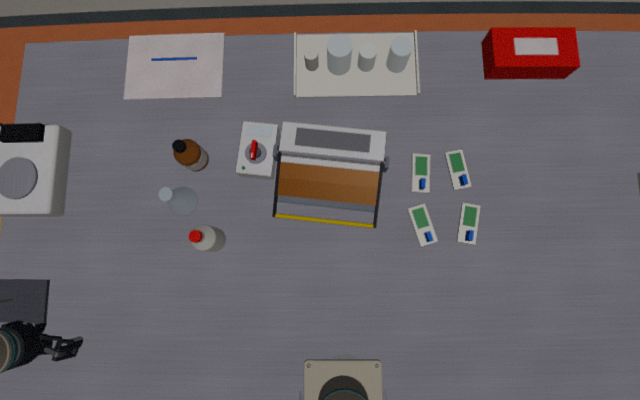

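View pics/side0.png

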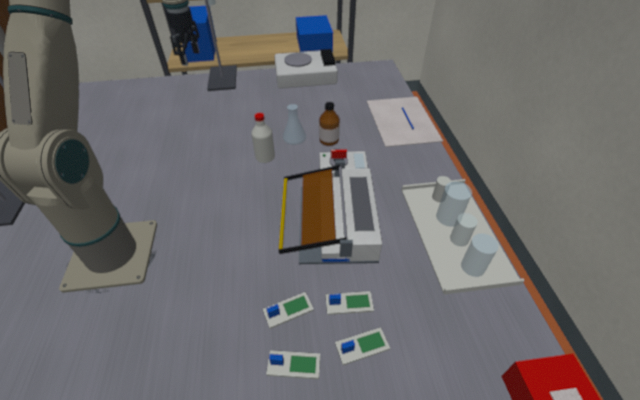

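```bash
python3 - <<'E'
from h import *
a=cv2.imread('pics/top0.png'); s=cv2.imread('pics/side0.png')
A=a[115:240,235:395]; cv2.imwrite('pics/c1.png',cv2.resize(A,None,fx=4.8,fy=4.8,interpolation=cv2.INTER_CUBIC))
B=cv2.resize(a[145:250,400:490],None,fx=5,fy=5,interpolation=cv2.INTER_CUBIC)
C=cv2.resize(s[285:385,255:395],None,fx=2.5,fy=2.5,interpolation=cv2.INTER_CUBIC)
o=np.zeros((525,800,3),np.uint8); o[:525,:450]=B; o[:250,450:800]=C; cv2.imwrite('pics/c2.png',o)
E
```

```text
(no output)
```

View pics/c1.png

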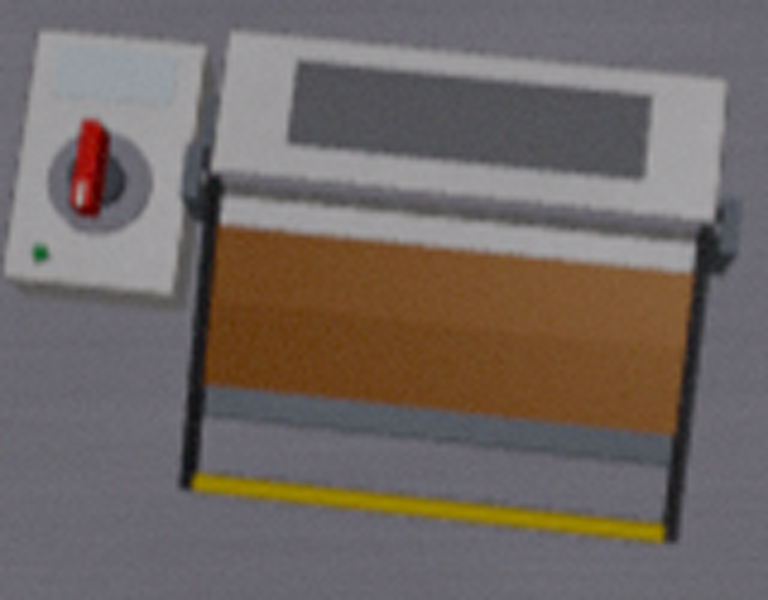

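View pics/c2.png

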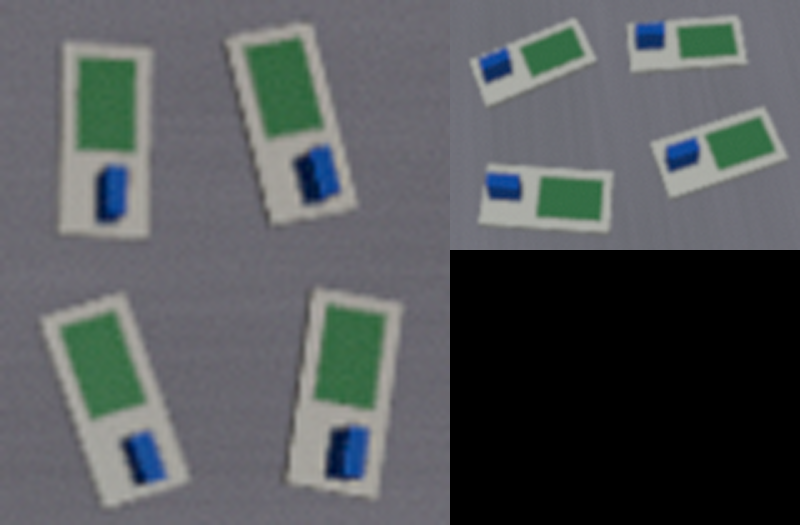

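```bash
cat > m.py <<'E'
from h import *
from scipy.optimize import least_squares
d=load('top0')
c1=lambda p:(np.array(p,float)+.5)/4.8-.5+[235,115]
c2=lambda p:(np.array(p,float)+.5)/5-.5+[400,145]
def fit(L,P,x0):
    L=np.array(L,float)
    def tr(x): c,s=np.cos(x[2]),np.sin(x[2]); return np.c_[x[0]+c*L[:,0]-s*L[:,1],x[1]+s*L[:,0]+c*L[:,1],L[:,2]]
    r=least_squares(lambda x:(px(d,tr(x))-P).ravel(),x0,diff_step=1e-3,x_scale=[1,1,.01]); return r.x,r.fun.reshape(-1,2)
if __name__=='__main__':
    x,f=fit([[100,141,85],[100,-141,85],[12,141,85],[12,-141,85],[-154.2,125,51],[-154.2,-125,51],[35,207,100],[-15,207,100]],c1([[232,32],[726,80],[218,180],[712,222],[193,483],[665,533],[95,122],[87,213]]),[550,30,0])
    print('reader',x.round(3),f.round(1).tolist())
    for n,p in dict(A=[(63,42),(153,48),(58,235),(148,237)],B=[(226,38),(311,24),(272,224),(357,208)],C=[(41,317),(124,293),(107,506),(188,480)],D=[(314,290),(402,302),(288,484),(376,497)]).items():
        x,f=fit([[55,25,10],[55,-25,10],[-55,25,10],[-55,-25,10]],c2(p),[450,-200,0]); fin=x[:2]-35*np.array([np.cos(x[2]),np.sin(x[2])])
        print(n,x.round(3),'fin',fin.round(1),f.round(1).tolist())
    for n,u,v,z in [('amb',180,147,150),('flask',165,194,130),('wash',195,236,170)]: print(n,w(d,u,v,z))
E
python3 m.py
```

```text
reader [628.183  27.185   0.   ] [[-4.9, 2.9], [-3.3, -8.5], [-2.5, 3.6], [0.8, -6.4], [9.5, 3.9], [4.7, -7.2], [-2.3, 6.1], [-1.1, 5.5]]
A [ 606.282 -226.417    0.   ] fin [ 571.3 -226.4] [[-1.3, 0.9], [-1.7, -0.5], [1.3, 0.5], [1.2, 0.0]]
B [ 616.476 -333.514    0.   ] fin [ 581.5 -333.5] [[3.6, -2.1], [4.2, 0.5], [-3.3, -1.2], [-2.5, 1.8]]
C [ 462.101 -226.463    0.   ] fin [ 427.1 -226.5] [[5.2, -3.8], [6.6, 0.9], [-6.4, -1.8], [-4.3, 3.3]]
D [ 463.489 -351.046    0.   ] fin [ 428.5 -351. ] [[-4.5, 0.8], [-4.2, -1.8], [2.9, 1.7], [3.6, -1.0]]
amb [649.1 409.  150. ]
flask [531.7 449.3 130. ]
wash [422.3 353.  170. ]
```

```bash
sed -i 's/reshape(-1,2).round(1)/reshape(-1,2)/' h.py; sed -i 's/diff_step=1e-3,//' m.py; python3 m.py
```

```text
reader [ 6.22443e+02  2.72420e+01 -1.11000e-01] [[-0.6, -0.4], [0.8, -0.7], [-1.7, 0.1], [1.1, 1.5], [3.5, 0.5], [-1.9, -0.2], [-0.3, -0.1], [-1.1, -0.8]]
A [ 6.06927e+02 -2.26821e+02 -6.80000e-02] fin [ 572.  -224.4] [[0.1, 0.1], [-0.2, -0.1], [0.1, -0.4], [0.0, 0.3]]
B [ 6.15810e+02 -3.31941e+02  1.77000e-01] fin [ 581.4 -338.1] [[-0.1, -0.1], [0.1, -0.4], [-0.2, 0.2], [0.2, 0.2]]
C [ 4.61117e+02 -2.25515e+02  2.91000e-01] fin [ 427.6 -235.6] [[-0.3, 0.0], [0.2, -0.5], [-0.5, 0.3], [0.6, 0.1]]
D [ 4.63261e+02 -3.52626e+02 -1.86000e-01] fin [ 428.9 -346.2] [[-0.3, -0.5], [0.0, 0.2], [-0.1, -0.2], [0.4, 0.4]]
amb [649.1 409.  150. ]
flask [531.7 449.3 130. ]
wash [422.3 353.  170. ]
```

```bash
sed -i 's/-154.2,125,51/-154.2,136,51/;s/-154.2,-125,51/-154.2,-136,51/' m.py; python3 m.py|head -1; python3 - <<'E'
from h import *
d=load('side0')
# check with side image: project the bar ends, housing corners
import sys
x=[622,27,-.105]
c,s=np.cos(x[2]),np.sin(x[2])
for L in [[-154.2,136,51],[-154.2,-136,51],[100,-141,85],[12,-141,85],[-110,-141,10],[35,207,100],[-15,207,100]]:
    print(L,px(d,[x[0]+c*L[0]-s*L[1],x[1]+s*L[0]+c*L[1],L[2]]).round(1))
s=cv2.imread('pics/side0.png')[140:275,270:390]
cv2.imwrite('pics/c3.png',cv2.resize(s,None,fx=4.4,fy=4.4,interpolation=cv2.INTER_CUBIC))
E
```

```text
reader [ 6.22488e+02  2.72960e+01 -1.11000e-01] [[-0.6, -0.5], [0.8, -0.7], [-1.7, 0.0], [1.1, 1.5], [-0.6, 0.1], [2.2, 0.2], [-0.3, -0.1], [-1.1, -0.8]]
[-154.2, 136, 51] [[285.1 178.5]]
[-154.2, -136, 51] [[281.1 252.2]]
[100, -141, 85] [[383.5 243.1]]
[12, -141, 85] [[347.7 244. ]]
[-110, -141, 10] [[299.4 262.6]]
[35, 207, 100] [[346.3 149.6]]
[-15, 207, 100] [[330.1 150. ]]
```

View pics/c3.png

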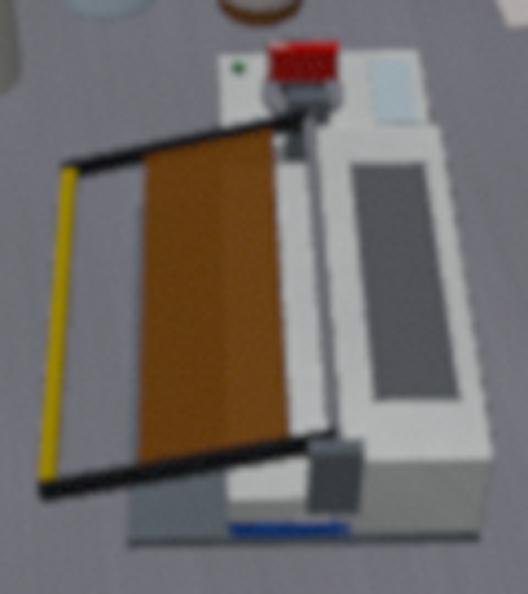

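```bash
cat >> h.py <<'E'
RD=[622.3,27.2,-.108]
def rd(p,inv=False):
    c,s=np.cos(RD[2]),np.sin(RD[2]); M=np.array([[c,-s,0],[s,c,0],[0,0,1]]); o=np.array([RD[0],RD[1],0])
    return M@np.array(p,float)+o if inv else M.T@(np.array(p,float)-o)
def rel(tgt=None,psi=None,frame='r'):
    "current state; target TCP xyz in reader ('r') or world ('w') frame, psi deg relative to reader yaw / world"
    s=readout.read_state(); Q=R.from_euler('xyz',s['tool_rot']).as_matrix(); y0=np.degrees(RD[2]) if frame=='r' else 0
    print('t',round(s['clock'],2),'reader',rd(s['eef_pos']).round(1),'world',s['eef_pos'].round(1),'psi_w %.1f psi_r %.1f'%(np.degrees(s['tool_rot'][2]),np.degrees(s['tool_rot'][2]-RD[2])),'rpy',s['tool_rot'].round(3),'F',s['force'].round(1),'w',round(s['width'],1),'q7',s['qpos'].round(2)[6])
    if tgt is None: return
    T=rd(tgt,True) if frame=='r' else np.array(tgt,float)
    N=Q
    if psi is not None:
        a=np.radians(psi+y0); N=np.array([[np.cos(a),0,-np.sin(a)],[np.sin(a),0,np.cos(a)],[0,-1,0]])
        print('turn (tool axes,units)',(R.from_matrix(Q.T@N).as_rotvec()*180/np.pi/5).round(2))
    print('shift units, present axes',(Q.T@(T-s['eef_pos'])/40).round(2),'after turn',(N.T@(T-s['eef_pos'])/40).round(2))
E
```

Request:
apply_moves([
  [[0,0,0,0,1,0],[0,0,0,0,1,0],[0,0,0,0,1,0],[0,0,0,0,1,0],[0,0,0,0,1,0],[0,0,0,0,1,0],[0,0,0,0,1,0],[0,0,0,0,1,0]],
], claw=40)

```text
clock: 0.77
eef_pos: [203.8, 613.3, 226.0]
tool_rot: [-1.578, 0.009, 0.52]
force: [0.0, -0.6, 0.8]
width: 39.9
```

Request:
apply_moves([
  [[0,0,0,0,1,0],[0,0,0,0,1,0],[0,0,0,0,1,0],[0,0,0,0,1,0],[0,0,0,0,1,0],[0,0,0,0,1,0],[0,0,0,0,1,0],[0,0,0,0,0.5,0]],
])

```text
clock: 1.43
eef_pos: [202.0, 610.7, 221.5]
tool_rot: [-1.59, 0.004, -0.17]
force: [-0.3, -0.4, -0.3]
width: 40.1
```

```bash
python3 -c "
from h import *
rel([-154,0,130],0)"
```

```text
t 1.43 reader [-480.8  534.8  221.5] world [202.  610.7 221.5] psi_w -9.7 psi_r -3.5 rpy [-1.59   0.004 -0.17 ] F [-0.3 -0.4 -0.3] w 40.1 q7 -1.2
turn (tool axes,units) [ 0.22 -0.71 -0.05]
shift units, present axes [  8.99   2.51 -12.79] after turn [  8.17   2.29 -13.37]
```

Request:
apply_moves([
  [[0.55,-0.02,-0.8,0.2,-0.7,0],[0.51,-0.02,-0.82,0,0,0],[0.51,-0.02,-0.82,0,0,0],[0.51,-0.02,-0.82,0,0,0],[0.51,-0.02,-0.82,0,0,0],[0.51,-0.02,-0.82,0,0,0],[0.51,-0.02,-0.82,0,0,0],[0.51,-0.02,-0.82,0,0,0]],
])

```text
clock: 2.1
eef_pos: [332.4, 330.2, 221.9]
tool_rot: [-1.573, 0.009, -0.086]
force: [1.0, -0.2, -0.8]
width: 40.1
```

Request:
apply_moves([
  [[0.51,-0.02,-0.82,0,0,0],[0.51,-0.02,-0.82,0,0,0],[0.51,-0.02,-0.82,0,0,0],[0.51,-0.02,-0.82,0,0,0],[0.51,-0.02,-0.82,0,0,0],[0.51,-0.02,-0.82,0,0,0],[0.2,-0.02,-0.4,0,0,0],[0,-0.02,0,0,0,0]],
])

```text
clock: 2.77
eef_pos: [449.0, 86.5, 227.9]
tool_rot: [-1.577, 0.007, -0.096]
force: [-0.4, 0.2, 0.1]
width: 40.0
```

```bash
python3 -c "
from h import *
rel([-154,0,33],0)"
```

```text
t 2.77 reader [-178.6   40.3  227.9] world [449.   86.5 227.9] psi_w -5.5 psi_r 0.7 rpy [-1.577  0.007 -0.096] F [-0.4  0.2  0.1] w 40.0 q7 -0.08
turn (tool axes,units) [ 0.07  0.13 -0.08]
shift units, present axes [ 0.64  4.88 -0.99] after turn [ 0.62  4.87 -1.01]
```

Request:
apply_moves([
  [[0.35,0.4,-0.55,0.05,0.1,-0.05],[0.27,0.4,-0.46,0,0,0],[0,0.7,0,0,0,0],[0,0.7,0,0,0,0],[0,0.7,0,0,0,0],[0,0.5,0,0,0,0],[0,0.2,0,0,0,0],[0,-0.02,0,0,0,0]],
])

```text
clock: 3.43
eef_pos: [471.4, 48.1, 79.4]
tool_rot: [-1.567, -0.0, -0.102]
force: [0.7, -0.2, -0.6]
width: 39.7
```

```bash
python3 -c "
from h import *
rel([-154,0,33],0)"
```

```text
t 3.43 reader [-152.2    4.5   79.4] world [471.4  48.1  79.4] psi_w -5.9 psi_r 0.3 rpy [-1.567 -0.    -0.102] F [ 0.7 -0.2 -0.6] w 39.7 q7 0.18
turn (tool axes,units) [-0.04  0.07  0.  ]
shift units, present axes [-0.04  1.16 -0.12] after turn [-0.04  1.16 -0.11]
```

Descend and pinch.

Request:
apply_moves([
  [[-0.04,0.4,-0.1,0,0,0],[0,0.4,0,0,0,0],[0,0.34,0,0,0,0],[0,-0.02,0,0,0,0]],
])

```text
clock: 3.77
eef_pos: [471.6, 47.9, 36.4]
tool_rot: [-1.564, -0.005, -0.098]
force: [-0.4, 1.4, -0.5]
width: 40.1
```

Request:
apply_moves([
  [[0,-0.02,0,0,0,0],[0,-0.02,0,0,0,0],[0,-0.02,0,0,0,0],[0,-0.02,0,0,0,0],[0,-0.02,0,0,0,0],[0,-0.02,0,0,0,0]],
], claw=5)

```text
clock: 4.27
eef_pos: [468.4, 49.3, 45.8]
tool_rot: [-1.563, -0.0, -0.098]
force: [-2.5, -1.1, -2.1]
width: 9.4
```

```bash
python3 -c "
from h import *
rel([-154,0,33],0)
from scipy.spatial.transform import Rotation as R
s=readout.read_state();"
```

```text
t 4.27 reader [-155.4    5.4   45.8] world [468.4  49.3  45.8] psi_w -5.6 psi_r 0.6 rpy [-1.563 -0.    -0.098] F [-2.5 -1.1 -2.1] w 9.4 q7 0.21
turn (tool axes,units) [-0.09  0.11  0.  ]
shift units, present axes [ 0.03  0.32 -0.14] after turn [ 0.03  0.32 -0.14]
```

Request:
apply_moves([
  [[0,0.05,0,0,0,0],[0,0.05,0,0,0,0],[0.02,0.15,0,0,0,0],[0,0.1,0,0,0,0],[0,0.02,0,0,0,0]],
], claw=30)

```text
clock: 4.68
eef_pos: [474.7, 50.1, 32.0]
tool_rot: [-1.562, -0.011, -0.096]
force: [-0.7, 0.9, 0.3]
width: 29.9
```

Request:
apply_moves([
  [[0,0,0,0,0,0],[0,0,0,0,0,0],[0,0,0,0,0,0],[0,0,0,0,0,0],[0,0,0,0,0,0]],
], claw=5)

```text
clock: 5.1
eef_pos: [470.1, 50.7, 31.3]
tool_rot: [-1.56, -0.001, -0.098]
force: [-0.5, 0.2, 0.0]
width: 9.9
```

```bash
python3 -c "
from h import *
rel([-154,0,33],0)
d=snap('side','side1'); i=cv2.imread('pics/side1.png')[130:290,180:390]; cv2.imwrite('pics/s1c.png',cv2.resize(i,None,fx=3.6,fy=3.6,interpolation=cv2.INTER_CUBIC))"
```

```text
t 5.1 reader [-153.9    7.    31.3] world [470.1  50.7  31.3] psi_w -5.6 psi_r 0.6 rpy [-1.56e+00 -1.00e-03 -9.80e-02] F [-0.5  0.2  0. ] w 9.9 q7 0.24
turn (tool axes,units) [-0.12  0.11  0.02]
shift units, present axes [-0.   -0.05 -0.17] after turn [-0.   -0.04 -0.17]
```

View pics/s1c.png

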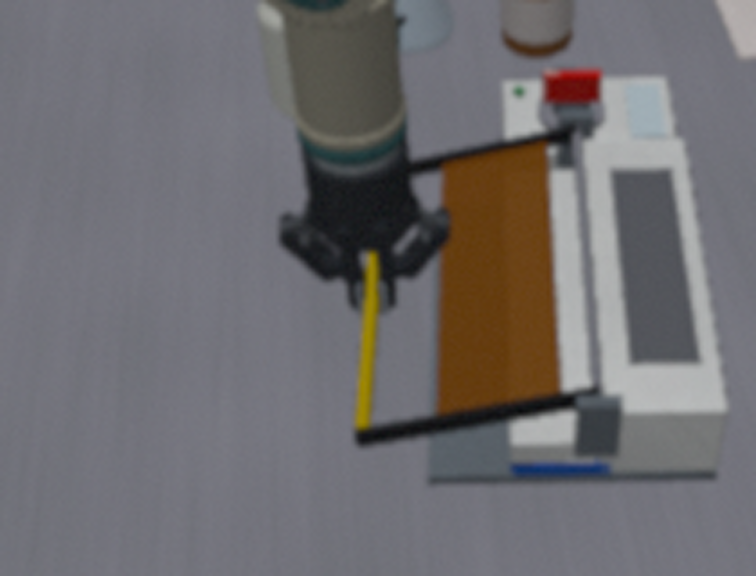

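Request:
apply_moves([
  [[-0.12,-0.63,0,0,0,0],[-0.02,-0.64,0,0,0,0],[0.07,-0.63,0,0,0,0],[0.17,-0.61,0,0,0,0],[0.26,-0.58,0,0,0,0],[0,0,0,0,0,0]],
])

```text
clock: 5.65
eef_pos: [482.4, 49.2, 156.2]
tool_rot: [-1.561, 0.008, -0.1]
force: [1.3, -1.0, -4.0]
width: 10.0
```

```bash
cat >> h.py <<'E'
def arc(q,off=-20):
    print('target q',q); t=q-.262; rel([10-170*np.cos(t),7,95+170*np.sin(t)+off],0)
    s=readout.read_state(); p=rd(s['eef_pos']); v=np.array([10-p[0],p[2]-off-95]); print('radius',np.hypot(*v),'q',np.arctan2(v[1],v[0])+.262,'torque',s['torque'].round(1))
E
python3 -c "
from h import *
arc(.75)"
```

```text
target q 0.75
t 5.65 reader [-141.5    6.8  156.2] world [482.4  49.2 156.2] psi_w -5.7 psi_r 0.5 rpy [-1.561  0.008 -0.1  ] F [ 1.3 -1.  -4. ] w 10.0 q7 0.12
turn (tool axes,units) [-0.12  0.09 -0.09]
shift units, present axes [0.03 0.04 0.01] after turn [0.03 0.04 0.01]
radius 171.88890638750482 q 0.7540656263429022 torque [-0.2 -0.2 -0.2]
```

Excellent tracking. Continue.

Request:
apply_moves([
  [[0.36,-0.52,0,0,0,0],[0.42,-0.48,0,0,0,0],[0.48,-0.42,0,0,0,0],[0.54,-0.34,0,0,0,0],[0.58,-0.26,0,0,0,0],[0,0,0,0,0,0]],
])

```text
clock: 6.15
eef_pos: [560.8, 39.9, 234.6]
tool_rot: [-1.56, 0.051, -0.1]
force: [9.7, 0.6, -12.7]
width: 9.4
```

```bash
python3 -c "
from h import *
arc(1.5)"
```

```text
target q 1.5
t 6.15 reader [-62.5   6.  234.6] world [560.8  39.9 234.6] psi_w -5.7 psi_r 0.5 rpy [-1.56   0.051 -0.1  ] F [  9.7   0.6 -12.7] w 9.4 q7 0.08
turn (tool axes,units) [-0.12  0.09 -0.58]
shift units, present axes [ 0.42 -0.05  0.02] after turn [ 0.42 -0.03  0.02]
radius 175.30245391307824 q 1.4062918326080935 torque [-0.1 -2.4 -0.2]
```

Request:
apply_moves([
  [[0.6,-0.08,0,0,0,-0.3],[0.62,-0.13,0,0,0,-0.3],[0.63,-0.04,0,0,0,0],[0.64,0.06,0,0,0,0],[0.62,0.15,0,0,0,0],[0.35,0.14,0,0,0,0],[0,0,0,0,0,0]],
])

```text
clock: 6.73
eef_pos: [696.8, 24.0, 235.4]
tool_rot: [-1.554, 0.006, -0.102]
force: [1.5, 0.3, 0.8]
width: 9.8
```

```bash
python3 -c "
from h import *
arc(2.25)"
```

```text
target q 2.25
t 6.73 reader [ 74.4   4.9 235.4] world [696.8  24.  235.4] psi_w -5.8 psi_r 0.3 rpy [-1.554  0.006 -0.102] F [1.5 0.3 0.8] w 9.8 q7 0.09
turn (tool axes,units) [-0.19  0.07 -0.07]
shift units, present axes [0.11 0.13 0.05] after turn [0.11 0.13 0.05]
radius 172.86646801331298 q 2.2143078696879037 torque [ 0.2 -0.2 -0.1]
```

Request:
apply_moves([
  [[0.1,0.1,0,0,0,0],[0,0,0,0,0,0],[0,0,0,0,0,0]],
])

```text
clock: 6.98
eef_pos: [701.2, 23.6, 233.5]
tool_rot: [-1.553, 0.005, -0.102]
force: [0.3, 0.4, 2.6]
width: 10.0
```

Request:
apply_moves([
  [[0,-0.01,0,0,0,0],[0,-0.01,0,0,0,0],[0,-0.01,0,0,0,0],[0,-0.3,0,0,0,0],[0,-0.6,0,0,0,0],[0,-0.7,0,0,0,0],[0,-0.2,0,0,0,0]],
], claw=40)

```text
clock: 7.57
eef_pos: [696.0, 23.2, 303.9]
tool_rot: [-1.554, 0.019, -0.101]
force: [0.4, -0.5, 1.2]
width: 40.2
```

```bash
python3 -c "
from h import *
rel([-160,-160,150],90)"
```

```text
t 7.57 reader [ 73.7   4.  303.9] world [696.   23.2 303.9] psi_w -5.8 psi_r 0.4 rpy [-1.554  0.019 -0.101] F [ 0.4 -0.5  1.2] w 40.2 q7 0.07
turn (tool axes,units) [ -0.32 -17.92  -0.03]
shift units, present axes [-5.8   3.89 -4.12] after turn [-4.1   3.85  5.84]
```

Request:
apply_moves([
  [[-0.7,-0.02,-0.5,0,0,0],[-0.75,-0.02,-0.55,0,0,0],[-0.75,-0.02,-0.55,0,0,0],[-0.75,-0.02,-0.55,0,0,0],[-0.75,-0.02,-0.55,0,0,0],[-0.75,-0.02,-0.55,0,0,0],[-0.75,-0.02,-0.55,0,0,0],[-0.5,-0.02,-0.4,0,0,0]],
])

```text
clock: 8.23
eef_pos: [448.0, -122.0, 311.9]
tool_rot: [-1.551, 0.009, -0.087]
force: [0.2, -0.1, 0.5]
width: 39.9
```

Request:
apply_moves([
  [[0,0.3,0,0,-1,0],[0,0.3,0,0,-1,0],[0,0.3,0,0,-1,0],[0,0.3,0,0,-1,0],[0,0.3,0,0,-1,0],[0,0.3,0,0,-1,0],[0,0.3,0,0,-1,0],[0,0.3,0,0,-1,0]],
])

```text
clock: 8.9
eef_pos: [441.5, -126.2, 218.7]
tool_rot: [-1.557, -0.014, 0.631]
force: [-0.9, -0.2, -0.0]
width: 40.1
```

Request:
apply_moves([
  [[0,0,0,0,-1,0],[0,0,0,0,-1,0],[0,0,0,0,-1,0],[0,0,0,0,-1,0],[0,0,0,0,-1,0],[0,0,0,0,-1,0],[0,0,0,0,-1,0],[0,0,0,0,-1,0]],
])

```text
clock: 9.57
eef_pos: [439.0, -126.1, 217.5]
tool_rot: [-1.565, -0.019, 1.365]
force: [0.3, -1.7, -0.4]
width: 40.3
```

```bash
cat > det.py <<'E'
from m import *
def pts(mask,d,z):
    out=[]
    for c in cv2.findContours(mask,cv2.RETR_EXTERNAL,cv2.CHAIN_APPROX_NONE)[0]:
        if cv2.contourArea(c)<15: continue
        out.append(c.reshape(-1,2).astype(float))
    return out
def det(f):
    d=load(f); im=d['image']; h=cv2.cvtColor(im,cv2.COLOR_RGB2HSV)
    g=cv2.inRange(h,(50,90,40),(85,255,255)); b=cv2.inRange(h,(105,130,60),(125,255,255))
    for c in pts(g,d,10):
        if len(c)<20: continue
        W=np.array([w(d,*p,10.)[:2] for p in c]); r=cv2.minAreaRect(W.astype(np.float32)); bx=cv2.boxPoints(r)
        e=max([bx[1]-bx[0],bx[2]-bx[1]],key=np.linalg.norm); a=np.arctan2(e[1],e[0]); a=(a+np.pi/2)%np.pi-np.pi/2
        m=np.array(r[0]); fb=m-55*np.array([np.cos(a),np.sin(a)])
        print('green',m.round(1),'size',np.round(r[1],1),'yaw %.3f'%a,'fin~',fb.round(1),'reader',rd([*fb,0]).round(1)[:2],'yaw_r deg %.1f'%np.degrees(a-RD[2]))
if __name__=='__main__':
    import sys; det('top0') if len(sys.argv)<2 else (snap('top',sys.argv[1]),det(sys.argv[1]))
E
python3 det.py; echo; python3 det.py top1; python3 -c "
from h import *
rel()
i=cv2.imread('pics/top1.png')[100:260,230:490]; cv2.imwrite('pics/t1c.png',cv2.resize(i,None,fx=3,fy=3,interpolation=cv2.INTER_CUBIC))"
```

```text
green [ 479.6 -219.3] size [49.9 29. ] yaw 0.289 fin~ [ 426.9 -235. ] reader [-166.  -281.7] yaw_r deg 22.8
green [ 483.  -356.1] size [29.4 50. ] yaw -0.203 fin~ [ 429.2 -345. ] reader [-151.9 -390.8] yaw_r deg -5.5
green [ 627.5 -228.6] size [28.3 49.8] yaw -0.044 fin~ [ 572.6 -226.2] reader [ -22.1 -257.3] yaw_r deg 3.7
green [ 636.6 -328.9] size [50.1 29.9] yaw 0.178 fin~ [ 582.5 -338.6] reader [-1.00e-01 -3.68e+02] yaw_r deg 16.4

green [ 627.5 -228.6] size [28.3 49.8] yaw -0.044 fin~ [ 572.6 -226.2] reader [ -22.1 -257.3] yaw_r deg 3.7
green [ 636.8 -329. ] size [50.2 29.5] yaw 0.155 fin~ [ 582.4 -337.5] reader [-3.000e-01 -3.669e+02] yaw_r deg 15.1
t 9.62 reader [-165.7 -172.2  217.6] world [ 439.  -126.1  217.6] psi_w 78.5 psi_r 84.6 rpy [-1.565 -0.019  1.369] F [ 0.3 -0.2 -0.4] w 40.2 q7 1.68
```

View pics/t1c.png

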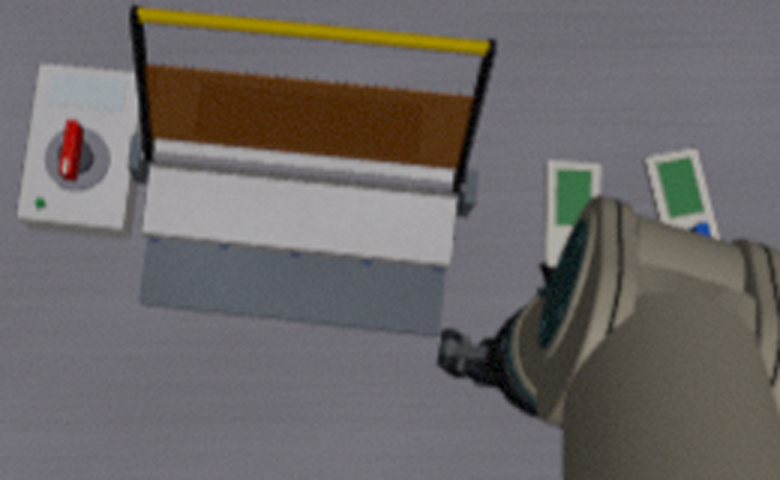

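```bash
python3 -c "
from h import *
d=load('top1')
for p in [(153,238),(224,246),(295,254),(367,262),(438,267)]:
    u=(np.array(p)+.5)/3-.5+[230,100]; print(rd(w(d,*u,14)))
for p in [(141,305),(438,335),(146,232),(452,264)]:
    u=(np.array(p)+.5)/3-.5+[230,100]; print(rd(w(d,*u,10 if p[1]>300 else 50)))
rel([427.3,-235.3,90],106.6,'w')"
```

```text
[-45.98546064 136.53873959  14.        ]
[-47.02593967  69.13386289  14.        ]
[-48.0101174    2.13743467  14.        ]
[-49.0290384  -65.46627677  14.        ]
[ -47.1947866  -131.55360929   14.        ]
[-109.8040935   140.68386919   10.        ]
[-110.15591053 -137.17293966   10.        ]
[-47.89113621 138.34384364  50.        ]
[ -50.0672091  -140.31427074   50.        ]
t 9.62 reader [-165.7 -172.2  217.6] world [ 439.  -126.1  217.6] psi_w 78.5 psi_r 84.6 rpy [-1.565 -0.019  1.369] F [ 0.3 -0.2 -0.4] w 40.2 q7 1.68
turn (tool axes,units) [-0.01 -5.63  0.23]
shift units, present axes [-2.79  3.14 -0.28] after turn [-2.53  3.19  1.06]
```

Request:
apply_moves([
  [[-0.5,0.4,0,0,-0.95,0.1],[-0.5,0.4,0.1,0,-0.95,0.1],[-0.5,0.4,0.2,0,-0.95,0],[-0.5,0.5,0.2,0,-0.95,0],[-0.4,0.5,0.2,0,-0.95,0],[-0.2,0.5,0.2,0,-0.8,0],[0,0.3,0,0,0,0],[0,0,0,0,0,0]],
])

```text
clock: 10.28
eef_pos: [404.1, -236.6, 95.2]
tool_rot: [-1.577, 0.003, 1.866]
force: [-0.7, 0.9, -0.3]
width: 39.8
```

```bash
sed -i 's/^RD=.*/RD=[622.5,28.7,-.108]/' h.py; python3 -c "
from h import *
rel([427.3,-235.3,14],106.6,'w')
d=snap('side','side2'); i=cv2.imread('pics/side2.png')[250:395,200:400]; cv2.imwrite('pics/s2c.png',cv2.resize(i,None,fx=4,fy=4,interpolation=cv2.INTER_CUBIC))"
```

```text
t 10.28 reader [-188.5 -287.3   95.2] world [ 404.1 -236.6   95.2] psi_w 106.9 psi_r 113.1 rpy [-1.577  0.003  1.866] F [-0.7  0.9 -0.3] w 39.8 q7 2.28
turn (tool axes,units) [ 0.07  0.06 -0.04]
shift units, present axes [-0.13  2.03 -0.55] after turn [-0.13  2.03 -0.57]
```

View pics/s2c.png

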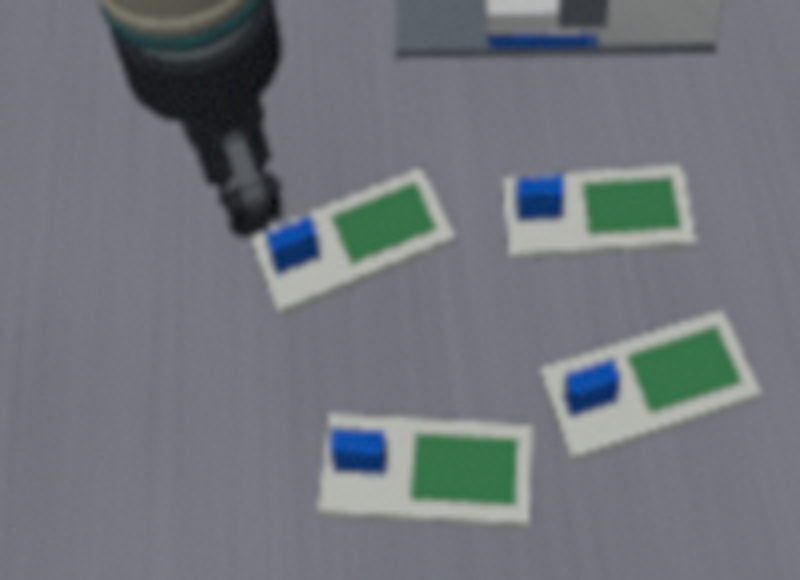

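```bash
python3 -c "
from h import *
d=load('side2')
for n,p in dict(C=(291,230),A=(540,183),D=(359,438),B=(591,371)).items(): print(n,w(d,200+p[0]/4,250+p[1]/4,42))"
```

```text
C [ 425.8 -235.9   42. ]
A [ 570.7 -225.6   42. ]
D [ 455.3 -356.4   42. ]
B [ 579.7 -337.8   42. ]
```

Request:
apply_moves([
  [[-0.06,0.2,-0.3,0.05,0.05,0],[-0.06,0.2,-0.27,0,0,0],[0,0.2,0,0,0,0],[0,0,0,0,0,0]],
])

```text
clock: 10.67
eef_pos: [430.7, -234.9, 73.9]
tool_rot: [-1.576, 0.007, 1.859]
force: [-0.5, 0.3, 0.0]
width: 39.9
```

```bash
python3 -c "
from h import *
rel([427.3,-235.3,14],106.6,'w')"
```

```text
t 10.67 reader [-162.3 -282.7   73.9] world [ 430.7 -234.9   73.9] psi_w 106.5 psi_r 112.7 rpy [-1.576  0.007  1.859] F [-0.5  0.3  0. ] w 39.9 q7 2.24
turn (tool axes,units) [ 0.05 -0.02 -0.09]
shift units, present axes [0.02 1.5  0.09] after turn [0.01 1.5  0.08]
```

Request:
apply_moves([
  [[0.02,0.5,0.09,0,0,0],[0,0.5,0,0,0,0],[0,0.4,0,0,0,0],[0,0.1,0,0,0,0],[0,0,0,0,0,0]],
])

```text
clock: 11.08
eef_pos: [429.4, -234.7, 14.3]
tool_rot: [-1.579, 0.011, 1.861]
force: [0.2, 0.7, -0.2]
width: 40.3
```

Request:
apply_moves([
  [[0,0,0,0,0,0],[0,0,0,0,0,0],[0,0,0,0,0,0],[0,0,0,0,0,0],[0,0,0,0,0,0]],
], claw=5)

```text
clock: 11.5
eef_pos: [430.2, -234.8, 16.8]
tool_rot: [-1.581, 0.013, 1.862]
force: [-0.1, -0.4, -0.3]
width: 11.2
```

```bash
python3 -c "
from h import *
rel([427.3,-235.3,40],106.6,'w')"
```

```text
t 11.5 reader [-162.8 -282.7   16.8] world [ 430.2 -234.8   16.8] psi_w 106.7 psi_r 112.9 rpy [-1.581  0.013  1.862] F [-0.1 -0.4 -0.3] w 11.2 q7 2.19
turn (tool axes,units) [ 0.12  0.02 -0.15]
shift units, present axes [ 0.   -0.58  0.07] after turn [ 0.01 -0.58  0.07]
```

Request:
apply_moves([
  [[0,-0.3,0,0,0,0],[0,-0.4,0,0,0,0],[0,-0.4,0,0.1,0.9,-0.1],[0.1,0,0,0,0.9,0],[0.3,0,0,0,0.9,0],[0.5,0,0,0,0.9,0],[0.6,0,0,0,0.8,0],[0.6,0,0,0,0,0]],
])

```text
clock: 12.17
eef_pos: [430.8, -156.1, 65.1]
tool_rot: [-1.581, 0.008, 1.445]
force: [0.8, -0.5, -0.1]
width: 11.2
```

```bash
python3 -c "
from h import *
rel([-175,100.5,55],90)"
```

```text
t 12.17 reader [-170.6 -204.4   65.1] world [ 430.8 -156.1   65.1] psi_w 82.8 psi_r 89.0 rpy [-1.581  0.008  1.445] F [ 0.8 -0.5 -0.1] w 11.2 q7 1.84
turn (tool axes,units) [ 0.12 -0.2  -0.09]
shift units, present axes [7.62 0.19 0.24] after turn [7.62 0.25 0.11]
```

Request:
apply_moves([
  [[0.75,0,0.02,0.1,-0.2,-0.1],[0.8,0,0.02,0,0,0],[0.8,0,0.02,0,0,0],[0.8,0,0.02,0,0,0],[0.8,0,0.02,0,0,0],[0.8,0,0.02,0,0,0],[0.8,0,0,0,0,0],[0.8,0,0,0,0,0]],
])

```text
clock: 12.83
eef_pos: [456.1, 105.5, 67.2]
tool_rot: [-1.578, -0.0, 1.455]
force: [1.2, -0.2, -1.3]
width: 11.1
```

Request:
apply_moves([
  [[0.7,0,0,0,0,0],[0.4,0,0,0,0,0],[0,0,0,0,0,0]],
])

```text
clock: 13.08
eef_pos: [461.8, 161.4, 68.0]
tool_rot: [-1.581, -0.007, 1.468]
force: [0.4, 0.6, -0.3]
width: 11.1
```

```bash
python3 -c "
from h import *
rel([-165,100.5,28],90)
d=snap('top','top2'); i=cv2.imread('pics/top2.png')[130:270,230:500]; cv2.imwrite('pics/t2c.png',cv2.resize(i,None,fx=2.96,fy=2.96,interpolation=cv2.INTER_CUBIC))"; python3 -c "
from det import *; det('top2')"
```

```text
t 13.08 reader [-174.1  114.6   68. ] world [461.8 161.4  68. ] psi_w 84.1 psi_r 90.3 rpy [-1.581 -0.007  1.468] F [ 0.4  0.6 -0.3] w 11.1 q7 1.36
turn (tool axes,units) [0.12 0.06 0.08]
shift units, present axes [-0.36  1.   -0.21] after turn [-0.35  1.   -0.23]
green [ 510.1 -365.5] size [29.4 49.7] yaw -0.190 fin~ [ 456.1 -355.1] reader [-124.1 -399.5] yaw_r deg -4.7
green [526.3 156.9] size [39.9 19.8] yaw 0.007 fin~ [471.3 156.5] reader [-164.1  110.7] yaw_r deg 6.6
green [ 627.5 -228.6] size [28.3 49.8] yaw -0.044 fin~ [ 572.6 -226.2] reader [ -22.1 -258.8] yaw_r deg 3.7
green [ 636.8 -328.8] size [49.6 29.2] yaw 0.197 fin~ [ 582.9 -339.6] reader [ 3.000e-01 -3.704e+02] yaw_r deg 17.5
```

View pics/t2c.png

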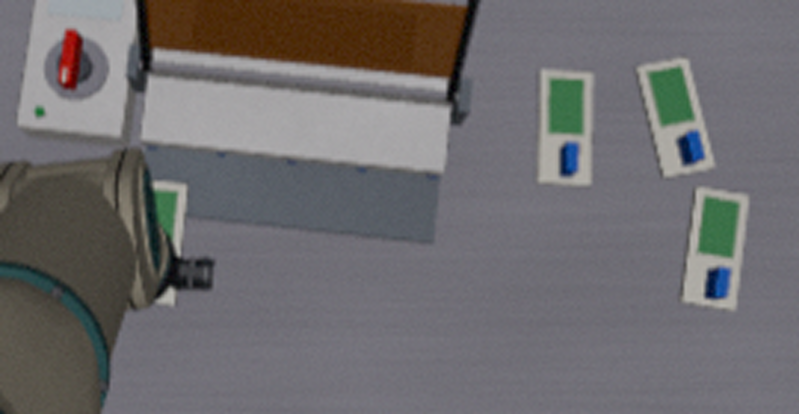

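```bash
python3 -c "
from h import *
d=load('top2')
for p in [(186,184),(175,303),(152,181)]: print(rd(w(d,230+p[0]/2.96,130+p[1]/2.96,61)).round(1))
"
```

```text
[-87.5  91.2  61. ]
[-195.6   88.7   61. ]
[-87.9 122.3  61. ]
```

Request:
apply_moves([
  [[-0.18,0.2,-0.1,0.1,0,0.05],[-0.18,0.3,-0.1,0,0.1,0],[0,0.3,0,0,0,0],[0,0.1,0,0,0,0],[0,0,0,0,0,0]],
])

```text
clock: 13.55
eef_pos: [469.1, 134.4, 30.3]
tool_rot: [-1.572, 0.004, 1.449]
force: [-0.6, -0.3, -0.4]
width: 11.1
```

```bash
python3 -c "
from h import *
rel([-135,100.5,28],90)"
```

```text
t 13.55 reader [-163.9   88.6   30.3] world [469.1 134.4  30.3] psi_w 83.0 psi_r 89.2 rpy [-1.572  0.004  1.449] F [-0.6 -0.3 -0.4] w 11.1 q7 1.4
turn (tool axes,units) [ 0.01 -0.16 -0.04]
shift units, present axes [ 0.31  0.06 -0.72] after turn [ 0.3   0.06 -0.72]
```

Request:
apply_moves([
  [[0.15,0,0,0,-0.1,0],[0.1,0.02,0,0,-0.05,0],[0,0,0,0,0,0],[0,0,0,0,0,0]],
])

```text
clock: 13.88
eef_pos: [470.8, 141.4, 29.8]
tool_rot: [-1.571, 0.005, 1.458]
force: [-0.0, 0.2, -1.2]
width: 10.9
```

```bash
python3 -c "
from h import *
rel([-135,100.5,28],90)"
```

```text
t 13.88 reader [-162.9   95.7   29.8] world [470.8 141.4  29.8] psi_w 83.5 psi_r 89.7 rpy [-1.571  0.005  1.458] F [-0.   0.2 -1.2] w 10.9 q7 1.4
turn (tool axes,units) [ 0.   -0.06 -0.06]
shift units, present axes [ 0.12  0.04 -0.7 ] after turn [ 0.12  0.04 -0.7 ]
```

Request:
apply_moves([
  [[0.15,0.03,-0.1,0,-0.05,0],[0.03,0,-0.2,0,0,0],[0,0,-0.15,0,0,0],[0,0,0,0,0,0]],
])

```text
clock: 14.22
eef_pos: [492.2, 148.7, 29.6]
tool_rot: [-1.574, 0.004, 1.465]
force: [0.3, 0.0, -0.1]
width: 11.0
```

```bash
python3 -c "
from h import *
rel([-75,100.5,28],90)"
```

```text
t 14.22 reader [-142.5  105.2   29.6] world [492.2 148.7  29.6] psi_w 83.9 psi_r 90.1 rpy [-1.574  0.004  1.465] F [ 0.3  0.  -0.1] w 11.0 q7 1.4
turn (tool axes,units) [ 0.03  0.03 -0.04]
shift units, present axes [-0.12  0.05 -1.69] after turn [-0.12  0.04 -1.69]
```

Request:
apply_moves([
  [[-0.1,0,0,0,0,0],[0,0,0,0,0,0],[0,0,0,0,0,0]],
])

```text
clock: 14.47
eef_pos: [492.5, 144.3, 29.7]
tool_rot: [-1.574, 0.004, 1.465]
force: [0.1, -0.3, -1.0]
width: 11.0
```

```bash
python3 -c "
from h import *
rel([-75,100.5,28],90)
d=snap('side','side3'); i=cv2.imread('pics/side3.png')[130:280,230:390]; cv2.imwrite('pics/s3c.png',cv2.resize(i,None,fx=4,fy=4,interpolation=cv2.INTER_CUBIC))"
```

```text
t 14.47 reader [-141.7  100.9   29.7] world [492.5 144.3  29.7] psi_w 83.9 psi_r 90.1 rpy [-1.574  0.004  1.465] F [ 0.1 -0.3 -1. ] w 11.0 q7 1.4
turn (tool axes,units) [ 0.04  0.03 -0.04]
shift units, present axes [-0.01  0.05 -1.67] after turn [-0.01  0.04 -1.67]
```

View pics/s3c.png

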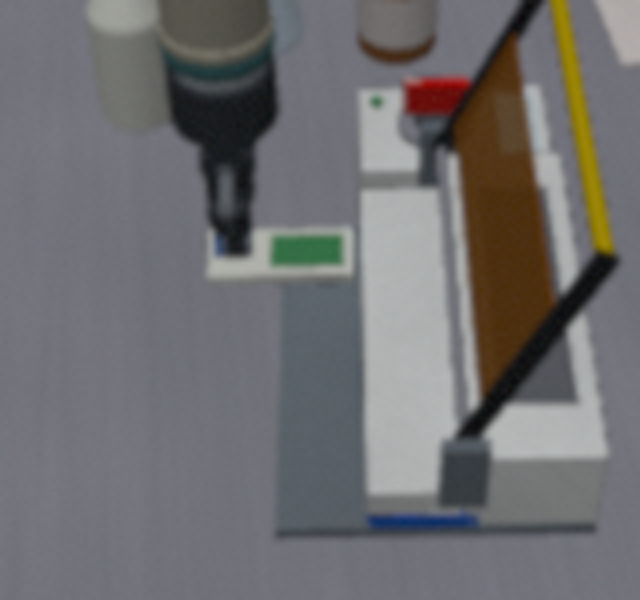

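Request:
apply_moves([
  [[0,0.02,-0.2,0,0,0],[0,0,-0.25,0,0,0],[0,0,-0.25,0,0,0],[0,0,-0.25,0,0,0],[0,0,0,0,0,0]],
])

```text
clock: 14.93
eef_pos: [533.8, 139.2, 28.9]
tool_rot: [-1.575, 0.004, 1.465]
force: [1.4, 0.2, -0.4]
width: 10.7
```

```bash
python3 -c "
from h import *
rel([-75,100.5,28],90)"
```

```text
t 14.93 reader [-100.1  100.3   28.9] world [533.8 139.2  28.9] psi_w 83.9 psi_r 90.1 rpy [-1.575  0.004  1.465] F [ 1.4  0.2 -0.4] w 10.7 q7 1.41
turn (tool axes,units) [ 0.04  0.02 -0.05]
shift units, present axes [ 0.    0.03 -0.63] after turn [ 0.01  0.02 -0.63]
```

Sliding freely in the slot (force about 1 N). Go home and press lightly.

Request:
apply_moves([
  [[0,0,-0.25,0,0,0],[0,0,-0.25,0,0,0],[0,0,-0.15,0,0,0],[0,0,-0.1,0,0,0],[0,0,-0.1,0,0,0],[0,0,-0.1,0,0,0]],
])

```text
clock: 15.43
eef_pos: [559.7, 136.0, 26.7]
tool_rot: [-1.546, 0.007, 1.465]
force: [-8.8, 0.8, 9.0]
width: 11.0
```

```bash
python3 -c "
from h import *
rel([-75,100.5,28],90)"
```

```text
t 15.43 reader [-74.   99.9  26.7] world [559.7 136.   26.7] psi_w 84.0 psi_r 90.1 rpy [-1.546  0.007  1.465] F [-8.8  0.8  9. ] w 11.0 q7 1.42
turn (tool axes,units) [-0.29  0.03 -0.08]
shift units, present axes [ 0.01 -0.03  0.03] after turn [ 0.01 -0.03  0.02]
```

Request:
apply_moves([
  [[0,0,0.03,0,0,0],[0,0,0,0,0,0],[0,0,0,0,0,0],[0,-0.3,0,0,0,0],[0,-0.5,0,-0.2,0,0],[0,-0.5,0.2,0,0,0],[0,-0.5,0.3,0,0,0],[0,-0.2,0.3,0,0,0]],
], claw=32)

```text
clock: 16.1
eef_pos: [529.7, 138.6, 110.7]
tool_rot: [-1.566, 0.008, 1.463]
force: [0.3, -0.1, -0.9]
width: 32.0
```

Request:
apply_moves([
  [[-0.5,0,0.1,0,0,0],[-0.9,0,0,0,0,0],[-0.9,0,0,0,0,0],[-0.9,0,0,0,0,0],[-0.9,0,0,0,0,0],[-0.9,0,0,0,0,0],[-0.9,0,0,0,0,0],[-0.9,0,0,0,0,0]],
])

```text
clock: 16.77
eef_pos: [504.0, -128.8, 122.8]
tool_rot: [-1.587, -0.002, 1.486]
force: [0.1, -0.7, -1.1]
width: 32.4
```

Request:
apply_moves([
  [[-0.7,0,0,0,0,0],[-0.4,0,0,0,0,0],[-0.2,0,0,0,0,0],[0,0,0,0,0,0]],
])

```text
clock: 17.1
eef_pos: [498.6, -196.4, 127.5]
tool_rot: [-1.595, 0.007, 1.47]
force: [-0.7, 0.3, -1.5]
width: 31.6
```

```bash
python3 -c "
from h import *
rel([572.3,-225.3,14],87,'w')
d=snap('side','side4'); i=cv2.imread('pics/side4.png')[130:395,200:400]; cv2.imwrite('pics/s4c.png',cv2.resize(i,None,fx=2.2,fy=2.2,interpolation=cv2.INTER_CUBIC))
h=cv2.cvtColor(d['image'],cv2.COLOR_RGB2HSV); b=cv2.inRange(h,(50,90,40),(85,255,255))
for c in cv2.findContours(b,0,2)[0]:
  if cv2.contourArea(c)>60: (u,v),sz,a=cv2.minAreaRect(c); print('green',round(u,1),round(v,1),w(d,u,v,10))
"
```

```text
t 17.1 reader [ -98.9 -237.1  127.5] world [ 498.6 -196.4  127.5] psi_w 84.2 psi_r 90.4 rpy [-1.595  0.007  1.47 ] F [-0.7  0.3 -1.5] w 31.6 q7 1.94
turn (tool axes,units) [ 0.28 -0.56 -0.08]
shift units, present axes [-0.51  2.89 -1.83] after turn [-0.63  2.84 -1.88]
green 315.7 366.8 [ 507.4 -366.4   10. ]
green 370.6 341.8 [ 633.9 -329.5   10. ]
green 357.4 301.0 [ 625.1 -228.9   10. ]
```

View pics/s4c.png

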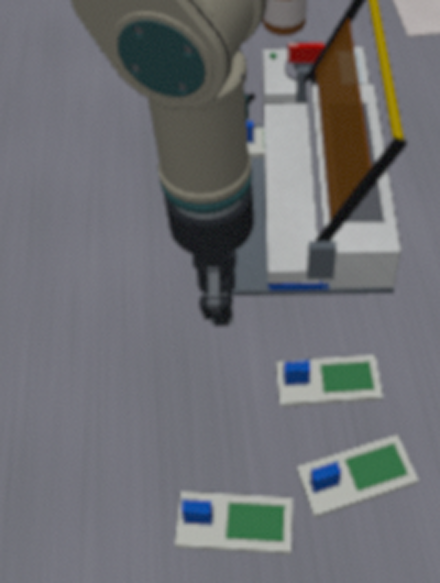

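Request:
apply_moves([
  [[-0.15,0.2,-0.4,0.15,-0.3,-0.05],[-0.15,0.3,-0.5,0.1,-0.2,0],[-0.15,0.3,-0.5,0,0,0],[-0.1,0.3,-0.35,0,0,0],[0,0.1,0,0,0,0],[0,0,0,0,0,0]],
])

```text
clock: 17.65
eef_pos: [572.8, -208.7, 80.3]
tool_rot: [-1.574, -0.005, 1.531]
force: [-0.2, -0.6, 0.5]
width: 31.9
```

```bash
python3 -c "
from h import *
rel([572.3,-225.3,14],87,'w')"
```

```text
t 17.65 reader [ -23.8 -241.4   80.3] world [ 572.8 -208.7   80.3] psi_w 87.7 psi_r 93.9 rpy [-1.574 -0.005  1.531] F [-0.2 -0.6  0.5] w 31.9 q7 1.97
turn (tool axes,units) [0.03 0.15 0.06]
shift units, present axes [-0.42  1.65  0.  ] after turn [-0.41  1.66 -0.01]
```

Request:
apply_moves([
  [[-0.2,0.2,0,0,0.15,0.05],[-0.22,0.2,0,0,0,0],[0,0.2,0,0,0,0],[0,0,0,0,0,0]],
])

```text
clock: 17.98
eef_pos: [570.8, -222.0, 55.3]
tool_rot: [-1.572, -0.003, 1.522]
force: [-1.0, 0.4, -0.0]
width: 31.9
```

```bash
python3 -c "
from h import *
rel([572.3,-225.3,14],87,'w')"
```

```text
t 17.98 reader [ -24.4 -254.8   55.3] world [ 570.8 -222.    55.3] psi_w 87.2 psi_r 93.4 rpy [-1.572 -0.003  1.522] F [-1.   0.4 -0. ] w 31.9 q7 1.98
turn (tool axes,units) [0.01 0.04 0.03]
shift units, present axes [-0.08  1.03 -0.04] after turn [-0.08  1.03 -0.04]
```

Request:
apply_moves([
  [[-0.08,0.4,-0.04,0,0,0],[0,0.4,0,0,0,0],[0,0.2,0,0,0,0],[0,0,0,0,0,0]],
])

```text
clock: 18.32
eef_pos: [570.9, -226.4, 14.8]
tool_rot: [-1.572, -0.002, 1.519]
force: [0.3, 0.1, -0.7]
width: 32.0
```

Request:
apply_moves([
  [[0,0,0,0,0,0],[0,0,0,0,0,0],[0,0,0,0,0,0],[0,0,0,0,0,0],[0,0,0,0,0,0]],
], claw=5)

```text
clock: 18.73
eef_pos: [570.8, -226.5, 16.7]
tool_rot: [-1.573, -0.002, 1.519]
force: [0.2, 0.6, -2.3]
width: 10.8
```

```bash
python3 -c "
from h import *
rel([-175,-258,60],90)"
```

```text
t 18.73 reader [ -23.9 -259.3   16.7] world [ 570.8 -226.5   16.7] psi_w 87.0 psi_r 93.2 rpy [-1.573 -0.002  1.519] F [ 0.2  0.6 -2.3] w 10.8 q7 1.99
turn (tool axes,units) [0.02 0.64 0.03]
shift units, present axes [ 0.25 -1.09  3.77] after turn [ 0.03 -1.08  3.78]
```

Request:
apply_moves([
  [[0,-0.3,0,0,0,0],[0,-0.4,0,0,0,0],[0,-0.3,0.4,0,0.3,0],[0,0,0.7,0,0.3,0],[0,0,0.8,0,0,0],[0,0,0.8,0,0,0],[0,0,0.6,0,0,0],[0.3,0,0.3,0,0,0]],
])

```text
clock: 19.4
eef_pos: [430.5, -203.5, 64.8]
tool_rot: [-1.588, 0.003, 1.465]
force: [-0.1, 0.1, -1.0]
width: 10.9
```

Request:
apply_moves([
  [[0.6,0,0,0,0,0],[0.8,0,0,0,0,0],[0.8,0,0,0,0,0],[0.8,0,0,0,0,0],[0.8,0,0,0,0,0],[0.8,0,0,0,0,0],[0.8,0,0,0,0,0],[0.5,0,0,0,0,0]],
])

```text
clock: 20.07
eef_pos: [457.1, 34.9, 72.4]
tool_rot: [-1.597, 0.002, 1.447]
force: [-0.1, -0.4, -1.7]
width: 10.9
```

Request:
apply_moves([
  [[0.3,0,0,0,0,0],[0,0,0,0,0,0],[0,0,0,0,0,0]],
])

```text
clock: 20.32
eef_pos: [460.7, 55.3, 75.0]
tool_rot: [-1.602, -0.003, 1.459]
force: [-0.2, 0.4, -1.9]
width: 10.8
```

```bash
python3 -c "
from h import *
rel([-160,33.5,29],90)"
```

```text
t 20.32 reader [-163.8    9.    75. ] world [460.7  55.3  75. ] psi_w 83.6 psi_r 89.8 rpy [-1.602 -0.003  1.459] F [-0.2  0.4 -1.9] w 10.8 q7 1.62
turn (tool axes,units) [ 0.35 -0.04  0.03]
shift units, present axes [ 0.61  1.15 -0.06] after turn [ 0.61  1.15 -0.09]
```

Request:
apply_moves([
  [[0.2,0.2,0,0.2,0,0],[0.25,0.3,-0.03,0.15,0,0],[0.12,0.3,-0.03,0,0,0],[0,0.25,0,0,0,0],[0,0,0,0,0,0],[0,0,0,0,0,0]],
])

```text
clock: 20.82
eef_pos: [467.7, 73.8, 30.9]
tool_rot: [-1.571, -0.002, 1.45]
force: [-0.2, -0.7, -1.5]
width: 10.8
```

```bash
python3 det.py top3; python3 -c "
from h import *
rel([-145,33.5,28.5],90)"
```

```text
green [ 509.8 -365.5] size [29.6 50.2] yaw -0.177 fin~ [ 455.7 -355.8] reader [-124.4 -400.3] yaw_r deg -4.0
green [ 636.7 -328.9] size [49.6 29.9] yaw 0.178 fin~ [ 582.6 -338.7] reader [-1.000e-01 -3.695e+02] yaw_r deg 16.4
t 20.87 reader [-159.    27.9   31. ] world [467.5  73.6  31. ] psi_w 83.1 psi_r 89.3 rpy [-1.571 -0.002  1.45 ] F [-0.5 -0.4 -2.7] w 11.1 q7 1.62
turn (tool axes,units) [-0.   -0.15  0.02]
shift units, present axes [ 0.14  0.06 -0.35] after turn [ 0.14  0.06 -0.35]
```

Request:
apply_moves([
  [[0.12,0.03,-0.1,0,-0.1,0],[0,0.02,-0.15,0,0,0],[0,0,0,0,0,0],[0,0,0,0,0,0]],
])

```text
clock: 21.2
eef_pos: [479.3, 75.8, 29.6]
tool_rot: [-1.571, -0.001, 1.457]
force: [0.1, -0.1, -1.8]
width: 10.7
```

```bash
python3 -c "
from h import *
rel([-75,33.5,28.5],90)
"
```

```text
t 21.2 reader [-147.5   31.4   29.6] world [479.3  75.8  29.6] psi_w 83.5 psi_r 89.7 rpy [-1.571e+00 -1.000e-03  1.457e+00] F [ 0.1 -0.1 -1.8] w 10.7 q7 1.62
turn (tool axes,units) [ 0.01 -0.07  0.01]
shift units, present axes [ 0.06  0.03 -1.81] after turn [ 0.05  0.03 -1.81]
```

Request:
apply_moves([
  [[0.07,0.02,0,0,-0.07,0],[0,0,0,0,0,0],[0,0,-0.2,0,0,0],[0,0,-0.25,0,0,0],[0,0,-0.25,0,0,0],[0,0,-0.2,0,0,0],[0,0,0,0,0,0]],
])

```text
clock: 21.78
eef_pos: [518.2, 74.6, 29.2]
tool_rot: [-1.57, -0.001, 1.464]
force: [0.9, 0.3, -3.9]
width: 11.3
```

```bash
python3 -c "
from h import *
rel([-75,33.5,28.5],90)
"
```

```text
t 21.78 reader [-108.7   34.4   29.2] world [518.2  74.6  29.2] psi_w 83.9 psi_r 90.1 rpy [-1.570e+00 -1.000e-03  1.464e+00] F [ 0.9  0.3 -3.9] w 11.3 q7 1.62
turn (tool axes,units) [-0.    0.02  0.01]
shift units, present axes [-0.02  0.02 -0.84] after turn [-0.02  0.02 -0.84]
```

Request:
apply_moves([
  [[0,0,-0.25,0,0,0],[0,0,-0.25,0,0,0],[0,0,-0.25,0,0,0],[0,0,-0.15,0,0,0],[0,0,-0.1,0,0,0],[0,0,-0.1,0,0,0],[0,0,-0.1,0,0,0]],
])

```text
clock: 22.37
eef_pos: [547.3, 71.7, 26.3]
tool_rot: [-1.528, -0.001, 1.465]
force: [-9.1, 1.3, 8.4]
width: 10.6
```

```bash
python3 -c "
from h import *
rel([-75,33.5,28.5],90)
"
```

```text
t 22.37 reader [-79.4  34.6  26.3] world [547.3  71.7  26.3] psi_w 83.9 psi_r 90.1 rpy [-1.528e+00 -1.000e-03  1.465e+00] F [-9.1  1.3  8.4] w 10.6 q7 1.61
turn (tool axes,units) [-0.49  0.02  0.01]
shift units, present axes [-0.03 -0.06 -0.11] after turn [-0.03 -0.05 -0.11]
```

Request:
apply_moves([
  [[0,0,0.02,-0.3,0,0],[0,0,0,0,0,0],[0,0,0,0,0,0],[0,-0.3,0,0,0,0],[0,-0.5,0,-0.2,0,0],[0,-0.4,0.2,0,0,0],[0,-0.3,0.4,0,0,0],[0,0,0.4,0,0,0]],
], claw=32)

```text
clock: 23.03
eef_pos: [513.8, 74.9, 92.1]
tool_rot: [-1.581, -0.002, 1.462]
force: [-0.4, -0.3, -0.2]
width: 31.9
```

Request:
apply_moves([
  [[-0.5,0,0.1,0,0,0],[-0.9,0,0,0,0,0],[-0.9,0,0,0,0,0],[-0.9,0,0,0,0,0],[-0.9,0,0,0,0,0],[-0.9,0,0,0,0,0],[-0.9,0,0,0,0,0],[-0.9,0,0,0,0,0]],
])

```text
clock: 23.7
eef_pos: [488.9, -195.1, 100.4]
tool_rot: [-1.595, -0.008, 1.485]
force: [0.4, -0.0, 0.3]
width: 31.9
```

Request:
apply_moves([
  [[-0.9,0,0,0,0,0],[-0.9,0,0,0,0.2,0],[-0.9,0,0,0,0.2,0],[-0.6,0,0,0,0.2,0],[-0.3,0,0,0,0.2,0],[0,0,0,0,0,0],[0,0,0,0,0,0]],
])

```text
clock: 24.28
eef_pos: [473.0, -362.0, 107.9]
tool_rot: [-1.606, 0.004, 1.395]
force: [0.6, -0.0, -0.8]
width: 31.7
```

```bash
python3 det.py top4; python3 -c "
from h import *
rel([455.8,-355.5,14],79.5,'w')
d=snap('side','side5')
h=cv2.cvtColor(d['image'],cv2.COLOR_RGB2HSV)
for n,lo,hi,z in(('g',(50,90,40),(85,255,255),10),('b',(105,130,60),(125,255,255),42)):
 b=cv2.inRange(h,lo,hi)
 for c in cv2.findContours(b,0,2)[0]:
  if cv2.contourArea(c)>25: (u,v),sz,a=cv2.minAreaRect(c); print(n,round(u,1),round(v,1),w(d,u,v,z))
i=cv2.imread('pics/top4.png')[130:270,230:500]; cv2.imwrite('pics/t4c.png',cv2.resize(i,None,fx=2.96,fy=2.96,interpolation=cv2.INTER_CUBIC))"
```

```text
green [ 509.8 -365.3] size [29.1 50.2] yaw -0.185 fin~ [ 455.8 -355.1] reader [-124.4 -399.6] yaw_r deg -4.4
green [ 636.8 -329.3] size [49.8 29.2] yaw 0.179 fin~ [ 582.7 -339.1] reader [ 1.000e-01 -3.699e+02] yaw_r deg 16.4
t 24.33 reader [-106.4 -404.1  107.9] world [ 473.1 -361.6  107.9] psi_w 80.0 psi_r 86.2 rpy [-1.606  0.004  1.396] F [-0.   0.  -0.1] w 32.2 q7 2.2
turn (tool axes,units) [ 0.4   0.1  -0.04]
shift units, present axes [0.08 2.33 0.54] after turn [0.07 2.35 0.45]
g 315.7 366.8 [ 507.3 -366.5   10. ]
g 370.6 341.8 [ 633.9 -329.5   10. ]
b 347.7 346.3 [ 578.3 -345.2   42. ]
b 335.0 260.0 [ 586.6 -127.7   42. ]
b 310.5 205.0 [547.3  67.3  42. ]
b 310.0 189.0 [553.3 132.1  42. ]
b 314.0 33.0 [ 702.5 1251.7   42. ]
b 196.8 33.2 [ 105. 1347.   42.]
```

View pics/t4c.png

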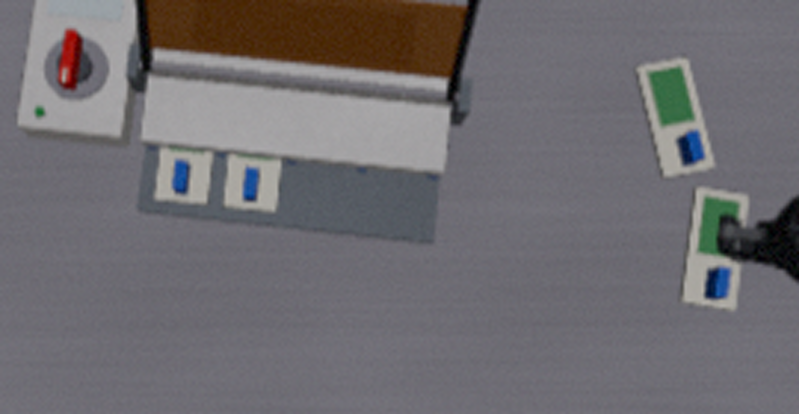

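```bash
python3 -c "
from h import *
d=load('top4')
for p in [(156,201),(208,204),(225,209),(277,212)]: print(rd(w(d,230+p[0]/2.96,130+p[1]/2.96,20)).round(1))
for p in [(140,210),(434,241)]: print(rd(w(d,230+p[0]/2.96,130+p[1]/2.96,10)).round(1))
for p in [(182,170),(251,178)]: print('fin',rd(w(d,230+p[0]/2.96,130+p[1]/2.96,52)).round(1))
"
```

```text
[-99.9 122.   20. ]
[-97.8  73.   20. ]
[-101.    56.5   20. ]
[-98.9   7.8  20. ]
[-108.6  137.6   10. ]
[-110.1 -141.3   10. ]
fin [-73.5  97.3  52. ]
fin [-74.7  33.5  52. ]
```

Request:
apply_moves([
  [[0.03,0.2,0.15,0.2,0.1,0],[0.03,0.3,0.2,0.15,0,0],[0,0.3,0.1,0,0,0],[0,0,0,0,0,0],[0,0,0,0,0,0]],
])

```text
clock: 24.8
eef_pos: [457.4, -343.7, 71.6]
tool_rot: [-1.568, -0.004, 1.401]
force: [-0.5, -1.1, 0.1]
width: 32.2
```

```bash
python3 -c "
from h import *
rel([455.8,-355.5,14],79.5,'w')"
```

```text
t 24.8 reader [-124.  -388.1   71.6] world [ 457.4 -343.7   71.6] psi_w 80.3 psi_r 86.5 rpy [-1.568 -0.004  1.401] F [-0.5 -1.1  0.1] w 32.2 q7 2.2
turn (tool axes,units) [-0.04  0.16  0.05]
shift units, present axes [-0.3   1.44 -0.01] after turn [-0.3   1.44 -0.01]
```

Request:
apply_moves([
  [[-0.25,0.2,0,0,0.15,0],[-0.03,0.2,0,0,0,0],[0,0,0,0,0,0],[0,0,0,0,0,0]],
])

```text
clock: 25.13
eef_pos: [455.9, -354.0, 53.4]
tool_rot: [-1.566, -0.005, 1.39]
force: [-0.9, -0.9, 0.7]
width: 32.0
```

```bash
python3 -c "
from h import *
rel([455.8,-355.5,14],79.5,'w')"
```

```text
t 25.13 reader [-124.4 -398.4   53.4] world [ 455.9 -354.    53.4] psi_w 79.6 psi_r 85.8 rpy [-1.566 -0.005  1.39 ] F [-0.9 -0.9  0.7] w 32.0 q7 2.21
turn (tool axes,units) [-0.05  0.02  0.06]
shift units, present axes [-0.04  0.98 -0.01] after turn [-0.04  0.98 -0.  ]
```

Request:
apply_moves([
  [[-0.04,0.4,0,0,0,0],[0,0.35,0,0,0,0],[0,0.2,0,0,0,0],[0,0,0,0,0,0]],
])

```text
clock: 25.47
eef_pos: [456.7, -357.2, 15.2]
tool_rot: [-1.57, -0.003, 1.388]
force: [1.3, 0.3, -0.6]
width: 32.1
```

Request:
apply_moves([
  [[0,0,0,0,0,0],[0,0,0,0,0,0],[0,0,0,0,0,0],[0,0,0,0,0,0],[0,0,0,0,0,0]],
], claw=5)

```text
clock: 25.88
eef_pos: [457.2, -357.6, 16.8]
tool_rot: [-1.571, -0.003, 1.388]
force: [0.3, 0.0, -1.1]
width: 11.1
```

```bash
python3 -c "
from h import *
rel([-175,-33.5,60],90)"
```

```text
t 25.88 reader [-122.7 -401.9   16.8] world [ 457.2 -357.6   16.8] psi_w 79.5 psi_r 85.7 rpy [-1.571 -0.003  1.388] F [ 0.3  0.  -1.1] w 11.1 q7 2.22
turn (tool axes,units) [ 0.   -0.85  0.03]
shift units, present axes [ 9.09 -1.05  1.99] after turn [ 9.21 -1.08  1.31]
```

Request:
apply_moves([
  [[0,-0.3,0,0,0,0],[0,-0.4,0,0,0,0],[0,-0.3,0.2,0,-0.4,0],[0.2,0,0.5,0,-0.4,0],[0.5,0,0.5,0,0,0],[0.8,0,0.2,0,0,0],[0.8,0,0,0,0,0],[0.8,0,0,0,0,0]],
])

```text
clock: 26.55
eef_pos: [414.9, -235.2, 65.8]
tool_rot: [-1.582, 0.01, 1.447]
force: [1.2, 1.5, -1.3]
width: 10.9
```

Request:
apply_moves([
  [[0.8,0,0,0,0,0],[0.8,0,0,0,0,0],[0.8,0,0,0,0,0],[0.8,0,0,0,0,0],[0.8,0,0,0.1,0,0],[0.8,0,0,0.1,0,0],[0.5,0,0,0.1,0,0],[0,0,0,0,0,0]],
])

```text
clock: 27.22
eef_pos: [444.9, -8.0, 71.8]
tool_rot: [-1.566, 0.004, 1.453]
force: [-0.3, -0.0, -0.8]
width: 10.5
```

```bash
python3 -c "
from h import *
rel([-160,-33.5,29],90)"
```

```text
t 27.22 reader [-172.7  -55.7   71.8] world [444.9  -8.   71.8] psi_w 83.3 psi_r 89.4 rpy [-1.566  0.004  1.453] F [-0.3 -0.  -0.8] w 10.5 q7 1.81
turn (tool axes,units) [-0.06 -0.11 -0.04]
shift units, present axes [ 0.56  1.06 -0.32] after turn [ 0.55  1.07 -0.32]
```

Request:
apply_moves([
  [[0.2,0.2,-0.1,0,-0.1,0],[0.25,0.3,-0.1,0,0,0],[0.1,0.3,-0.1,0,0,0],[0,0.2,0,0,0,0],[0,0,0,0,0,0],[0,0,0,0,0,0]],
])

```text
clock: 27.72
eef_pos: [462.8, 13.5, 29.7]
tool_rot: [-1.571, 0.003, 1.461]
force: [-0.1, -0.7, -1.1]
width: 11.0
```

```bash
python3 -c "
from h import *
rel([-145,-33.5,28.5],90)"
```

```text
t 27.72 reader [-157.1  -32.3   29.7] world [462.8  13.5  29.7] psi_w 83.7 psi_r 89.9 rpy [-1.571  0.003  1.461] F [-0.1 -0.7 -1.1] w 11.0 q7 1.82
turn (tool axes,units) [ 0.   -0.02 -0.03]
shift units, present axes [-0.03  0.03 -0.3 ] after turn [-0.03  0.03 -0.3 ]
```

Request:
apply_moves([
  [[-0.03,0.03,-0.15,0,0,0],[0,0,-0.2,0,0,0],[0,0,-0.25,0,0,0],[0,0,-0.25,0,0,0],[0,0,-0.25,0,0,0],[0,0,0,0,0,0]],
])

```text
clock: 28.22
eef_pos: [506.1, 6.1, 28.7]
tool_rot: [-1.563, 0.001, 1.459]
force: [0.7, 0.7, -1.3]
width: 10.6
```

```bash
python3 -c "
from h import *
rel([-76.5,-33.5,28.5],90)"
```

```text
t 28.22 reader [-113.2  -35.    28.7] world [506.1   6.1  28.7] psi_w 83.6 psi_r 89.8 rpy [-1.563e+00  1.000e-03  1.459e+00] F [ 0.7  0.7 -1.3] w 10.6 q7 1.81
turn (tool axes,units) [-0.09 -0.04 -0.01]
shift units, present axes [ 0.04 -0.   -0.92] after turn [ 0.04  0.   -0.92]
```

Request:
apply_moves([
  [[0.02,0,-0.25,-0.09,0,0],[0,0,-0.25,0,0,0],[0,0,-0.25,0,0,0],[0,0,-0.15,0,0,0],[0,0,-0.1,0,0,0],[0,0,-0.1,0,0,0],[0,0,-0.1,0,0,0]],
])

```text
clock: 28.8
eef_pos: [543.0, 2.4, 27.8]
tool_rot: [-1.544, -0.002, 1.456]
force: [-7.0, 2.8, 2.5]
width: 10.7
```

```bash
python3 -c "
from h import *
rel([-76.5,-33.5,28.5],90)"
```

```text
t 28.8 reader [-76.2 -34.7  27.8] world [543.    2.4  27.8] psi_w 83.4 psi_r 89.6 rpy [-1.544 -0.002  1.456] F [-7.   2.8  2.5] w 10.7 q7 1.8
turn (tool axes,units) [-0.3  -0.08  0.02]
shift units, present axes [ 0.03 -0.02  0.01] after turn [ 0.03 -0.02  0.01]
```

Request:
apply_moves([
  [[0,0,0.02,-0.2,0,0],[0,0,0,0,0,0],[0,0,0,0,0,0],[0,-0.3,0,0,0,0],[0,-0.5,0,-0.1,0,0],[0,-0.4,0.2,0,0,0],[0,-0.3,0.2,0,0,0],[-0.3,0,0.1,0,0,0]],
], claw=32)

```text
clock: 29.47
eef_pos: [525.2, -8.6, 93.6]
tool_rot: [-1.578, -0.001, 1.455]
force: [0.0, -0.5, 0.1]
width: 31.9
```

Request:
apply_moves([
  [[-0.6,0,0,0,0,0],[-0.9,0,0,0,0,0],[-0.9,0,0,0,0,0],[-0.9,0,0,0,0,0],[-0.9,0,0,0,0,0],[-0.9,0,0,0,0,0],[-0.9,0,0,0,0,0],[-0.7,0,0,0,0,0]],
])

```text
clock: 30.13
eef_pos: [496.2, -288.8, 97.2]
tool_rot: [-1.588, 0.002, 1.465]
force: [0.5, -0.2, 0.3]
width: 31.9
```

Request:
apply_moves([
  [[-0.4,0,-0.5,0,-0.7,0],[0,0,-0.6,0,-0.7,0],[0,0,-0.6,0,-0.7,0],[0,0,-0.3,0,-0.7,0],[0,0,0,0,0,0]],
])

```text
clock: 30.55
eef_pos: [567.5, -331.7, 100.0]
tool_rot: [-1.584, 0.02, 1.694]
force: [0.5, 0.2, -0.3]
width: 31.9
```

```bash
python3 -c "
from h import *
rel([582.7,-338.9,14],100.2,'w')
d=snap('side','side6')
h=cv2.cvtColor(d['image'],cv2.COLOR_RGB2HSV)
for n,lo,hi,z in(('g',(50,90,40),(85,255,255),10),('b',(105,130,60),(125,255,255),42)):
 b=cv2.inRange(h,lo,hi)
 for c in cv2.findContours(b,0,2)[0]:
  if cv2.contourArea(c)>25: (u,v),sz,a=cv2.minAreaRect(c); print(n,round(u,1),round(v,1),w(d,u,v,z))"; python3 det.py top5
```

```text
t 30.55 reader [ -15.8 -364.3  100. ] world [ 567.5 -331.7  100. ] psi_w 97.1 psi_r 103.3 rpy [-1.584  0.02   1.694] F [ 0.5  0.2 -0.3] w 31.9 q7 2.35
turn (tool axes,units) [ 0.14 -0.62 -0.23]
shift units, present axes [-0.18  2.16 -0.33] after turn [-0.24  2.15 -0.34]
g 370.5 341.4 [ 633.8 -328.5   10. ]
b 347.4 345.7 [ 577.8 -343.8   42. ]
b 314.0 33.0 [ 702.5 1251.7   42. ]
green [ 636.5 -328.9] size [50.3 28.5] yaw 0.179 fin~ [ 582.4 -338.7] reader [-2.000e-01 -3.696e+02] yaw_r deg 16.4
```

Request:
apply_moves([
  [[-0.08,0.2,-0.1,0.1,-0.4,-0.1],[-0.1,0.3,-0.15,0,-0.2,-0.1],[-0.05,0.3,-0.08,0,0,0],[0,0.2,0,0,0,0],[0,0,0,0,0,0],[0,0,0,0,0,0]],
])

```text
clock: 31.15
eef_pos: [572.6, -340.0, 55.9]
tool_rot: [-1.565, -0.003, 1.734]
force: [-0.9, -0.3, -0.1]
width: 32.0
```

```bash
python3 -c "
from h import *
rel([582.4,-338.8,14],100.2,'w')"
```

```text
t 31.15 reader [  -9.8 -371.9   55.9] world [ 572.6 -340.    55.9] psi_w 99.4 psi_r 105.6 rpy [-1.565 -0.003  1.734] F [-0.9 -0.3 -0.1] w 32.0 q7 2.4
turn (tool axes,units) [-0.07 -0.17  0.03]
shift units, present axes [-0.01  1.05 -0.25] after turn [-0.01  1.05 -0.25]
```

Request:
apply_moves([
  [[0,0.1,-0.2,0,-0.15,0],[0,0.3,-0.05,0,0,0],[0,0.3,0,0,0,0],[0,0.3,0,0,0,0],[0,0.04,0,0,0,0],[0,0,0,0,0,0]],
])

```text
clock: 31.65
eef_pos: [582.8, -336.7, 9.7]
tool_rot: [-1.564, -0.003, 1.749]
force: [-0.2, -0.1, -0.3]
width: 31.7
```

```bash
python3 -c "
from h import *
rel([582.4,-338.8,14],100.2,'w')"
```

```text
t 31.65 reader [  -0.  -367.6    9.7] world [ 582.8 -336.7    9.7] psi_w 100.2 psi_r 106.4 rpy [-1.564 -0.003  1.749] F [-0.2 -0.1 -0.3] w 31.7 q7 2.4
turn (tool axes,units) [-0.08  0.    0.04]
shift units, present axes [-0.05 -0.11  0.02] after turn [-0.05 -0.11  0.02]
```

Request:
apply_moves([
  [[-0.05,-0.14,0,0,0,0],[0,0,0,0,0,0]],
])

```text
clock: 31.82
eef_pos: [582.8, -338.7, 14.9]
tool_rot: [-1.563, -0.004, 1.749]
force: [0.3, -0.8, 0.6]
width: 32.0
```

Request:
apply_moves([
  [[0,0,0,0,0,0],[0,0,0,0,0,0],[0,0,0,0,0,0],[0,0,0,0,0,0],[0,0,0,0,0,0]],
], claw=5)

```text
clock: 32.23
eef_pos: [583.0, -339.4, 16.8]
tool_rot: [-1.564, -0.003, 1.748]
force: [-0.1, 0.3, -1.3]
width: 10.9
```

```bash
python3 -c "
from h import *
rel([-175,-368,60],90)"
```

```text
t 32.23 reader [   0.4 -370.2   16.8] world [ 583.  -339.4   16.8] psi_w 100.2 psi_r 106.4 rpy [-1.564 -0.003  1.748] F [-0.1  0.3 -1.3] w 10.9 q7 2.4
turn (tool axes,units) [-0.08  3.27  0.02]
shift units, present axes [ 1.29 -1.05  4.2 ] after turn [ 0.06 -1.08  4.38]
```

Request:
apply_moves([
  [[0,-0.3,0,0,0,0],[0,-0.4,0,0,0.8,0],[0,-0.3,0.2,0,0.8,0],[0,0,0.4,0,0.8,0],[0,0,0.6,0,0.8,0],[0,0,0.8,0,0,0],[0,0,0.8,0,0,0],[0.3,0,0.7,0,0,0]],
])

```text
clock: 32.9
eef_pos: [450.0, -319.8, 64.4]
tool_rot: [-1.578, 0.005, 1.46]
force: [0.5, -1.1, -2.6]
width: 11.1
```

Request:
apply_moves([
  [[0.5,0,0.5,0,0,0],[0.7,0,0.2,0,0,0],[0.8,0,0,0,0,0],[0.8,0,0,0,0,0],[0.8,0,0,0,0,0],[0.6,0,0,0,0,0],[0.3,0,0,0,0,0],[0,0,0,0,0,0]],
])

```text
clock: 33.57
eef_pos: [435.2, -131.8, 70.5]
tool_rot: [-1.579, 0.004, 1.448]
force: [0.1, -0.1, -1.5]
width: 10.7
```

```bash
python3 -c "
from h import *
rel([-160,-100.5,29],90)"
```

```text
t 33.57 reader [-168.9 -179.7   70.5] world [ 435.2 -131.8   70.5] psi_w 83.0 psi_r 89.2 rpy [-1.579  0.004  1.448] F [ 0.1 -0.1 -1.5] w 10.7 q7 2.09
turn (tool axes,units) [ 0.1  -0.16 -0.04]
shift units, present axes [ 1.99  1.03 -0.19] after turn [ 1.98  1.04 -0.22]
```

Request:
apply_moves([
  [[0.4,0.1,-0.05,0.1,-0.15,0],[0.5,0.1,-0.05,0,0,0],[0.5,0.1,-0.05,0,0,0],[0.35,0.2,-0.05,0,0,0],[0.1,0.3,0,0,0,0],[0,0.25,0,0,0,0],[0,0,0,0,0,0],[0,0,0,0,0,0]],
])

```text
clock: 34.23
eef_pos: [459.0, -61.5, 30.7]
tool_rot: [-1.584, 0.006, 1.458]
force: [-0.4, -0.9, -1.7]
width: 11.0
```

```bash
python3 -c "
from h import *
rel([-145,-100.5,28.5],90)"
```

```text
t 34.23 reader [-152.8 -107.3   30.7] world [459.  -61.5  30.7] psi_w 83.6 psi_r 89.7 rpy [-1.584  0.006  1.458] F [-0.4 -0.9 -1.7] w 11.0 q7 2.06
turn (tool axes,units) [ 0.16 -0.05 -0.07]
shift units, present axes [ 0.17  0.06 -0.19] after turn [ 0.17  0.05 -0.19]
```

Request:
apply_moves([
  [[0.16,0.03,0,0.15,-0.05,0],[0,0.02,0,0,0,0],[0,0,0,0,0,0],[0,0,0,0,0,0]],
])

```text
clock: 34.57
eef_pos: [461.0, -56.9, 29.8]
tool_rot: [-1.572, 0.007, 1.46]
force: [-0.6, 0.3, -1.1]
width: 11.0
```

```bash
python3 -c "
from h import *
rel([-77.4,-100.5,28.5],90)"
```

```text
t 34.57 reader [-151.4 -102.5   29.8] world [461.  -56.9  29.8] psi_w 83.6 psi_r 89.8 rpy [-1.572  0.007  1.46 ] F [-0.6  0.3 -1.1] w 11.0 q7 2.05
turn (tool axes,units) [ 0.02 -0.04 -0.08]
shift units, present axes [ 0.06  0.04 -1.85] after turn [ 0.05  0.03 -1.85]
```

Request:
apply_moves([
  [[0.06,0.03,0,0,-0.04,0],[0,0,0,0,0,0],[0,0,-0.2,0,0,0],[0,0,-0.25,0,0,0],[0,0,-0.25,0,0,0],[0,0,-0.25,0,0,0],[0,0,0,0,0,0]],
])

```text
clock: 35.15
eef_pos: [503.1, -59.3, 29.5]
tool_rot: [-1.574, 0.007, 1.463]
force: [1.3, 0.0, -4.6]
width: 10.7
```

```bash
python3 -c "
from h import *
rel([-77.4,-100.5,28.5],90)"
```

```text
t 35.15 reader [-109.2 -100.3   29.5] world [503.1 -59.3  29.5] psi_w 83.8 psi_r 90.0 rpy [-1.574  0.007  1.463] F [ 1.3  0.  -4.6] w 10.7 q7 2.03
turn (tool axes,units) [ 0.03  0.   -0.08]
shift units, present axes [-0.    0.03 -0.8 ] after turn [-0.    0.02 -0.8 ]
```

Request:
apply_moves([
  [[0,0.01,-0.25,0,0,0],[0,0,-0.25,0,0,0],[0,0,-0.2,0,0,0],[0,0,-0.15,0,0,0],[0,0,-0.1,0,0,0],[0,0,-0.1,0,0,0],[0,0,-0.1,0,0,0]],
])

```text
clock: 35.73
eef_pos: [534.8, -61.7, 26.6]
tool_rot: [-1.54, 0.002, 1.461]
force: [-9.7, 0.9, 9.6]
width: 11.1
```

```bash
python3 -c "
from h import *
rel([-77.4,-100.5,28.5],90)"
```

```text
t 35.73 reader [-77.4 -99.3  26.6] world [534.8 -61.7  26.6] psi_w 83.7 psi_r 89.9 rpy [-1.54   0.002  1.461] F [-9.7  0.9  9.6] w 11.1 q7 2.0
turn (tool axes,units) [-0.35 -0.02 -0.03]
shift units, present axes [-0.03 -0.05  0.  ] after turn [-0.03 -0.05 -0.  ]
```

Request:
apply_moves([
  [[0,0,0.02,-0.3,0,0],[0,0,0,0,0,0],[0,0,0,0,0,0],[0,-0.3,0,0,0,0],[0,-0.5,0.1,0,0,0],[0,-0.5,0.4,0,0,0],[-0.3,-0.3,0.6,0,0,0],[-0.6,0,0.6,0,0,0]],
], claw=32)

```text
clock: 36.4
eef_pos: [470.0, -86.8, 93.3]
tool_rot: [-1.573, 0.001, 1.47]
force: [-0.3, -0.4, 0.2]
width: 31.8
```

Request:
apply_moves([
  [[-0.8,0,0.3,0,0,0],[-0.8,0,0,0,0,0],[-0.8,0,0,0,0,0],[-0.5,0,0,0,0,0],[0,0,0,0,0,0],[0,0,0,0,0,0]],
])

```text
clock: 36.9
eef_pos: [444.1, -210.4, 97.2]
tool_rot: [-1.577, 0.005, 1.467]
force: [-0.3, 1.2, 0.1]
width: 32.0
```

```bash
python3 -c "
from h import *
rel([79,0,300],0)
d=snap('top','top6'); i=cv2.imread('pics/top6.png')[145:215,270:390]; cv2.imwrite('pics/t6c.png',cv2.resize(i,None,fx=6,fy=6,interpolation=cv2.INTER_CUBIC))
"
```

```text
t 36.9 reader [-151.6 -257.    97.2] world [ 444.1 -210.4   97.2] psi_w 84.0 psi_r 90.2 rpy [-1.577  0.005  1.467] F [-0.3  1.2  0.1] w 32.0 q7 2.26
turn (tool axes,units) [1.000e-01 1.804e+01 1.000e-02]
shift units, present axes [ 6.38 -5.06 -5.82] after turn [ 5.76 -5.07  6.42]
```

View pics/t6c.png

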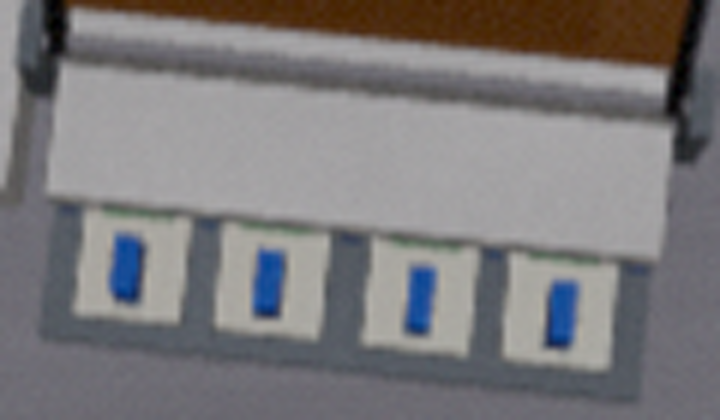

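Request:
apply_moves([
  [[0,-0.65,0,0,1,0],[0,-0.65,0,0,1,0],[0,-0.65,0,0,1,0],[0,-0.65,0,0,1,0],[0,-0.65,0,0,1,0],[0,-0.65,0,0,1,0],[0,-0.65,0,0,1,0],[0,-0.65,0,0,1,0]],
], claw=40)

```text
clock: 37.62
eef_pos: [443.7, -194.7, 308.3]
tool_rot: [-1.559, 0.001, 0.755]
force: [0.8, 0.5, 0.3]
width: 39.7
```

Request:
apply_moves([
  [[0,0,0,0,1,0],[0,0,0,0,1,0],[0,0,0,0,1,0],[0,0,0,0,1,0],[0,0,0,0,1,0],[0,0,0,0,1,0],[0,0,0,0,1,0],[0,0,0,0,1,0]],
])

```text
clock: 38.28
eef_pos: [451.4, -179.5, 314.5]
tool_rot: [-1.556, -0.003, 0.048]
force: [-0.8, -0.5, 0.1]
width: 39.8
```

```bash
python3 -c "
from h import *
rel([79,0,300],0)
"
```

```text
t 38.28 reader [-147.7 -225.4  314.5] world [ 451.4 -179.5  314.5] psi_w 2.8 psi_r 9.0 rpy [-1.556 -0.003  0.048] F [-0.8 -0.5  0.1] w 39.8 q7 0.85
turn (tool axes,units) [-0.17  1.79  0.03]
shift units, present axes [6.47 0.45 4.68] after turn [5.67 0.36 5.63]
```

Request:
apply_moves([
  [[0.2,0,0.2,-0.1,0.9,0],[0.5,0,0.5,0,0.7,0],[0.65,0,0.65,0,0,0],[0.65,0,0.65,0,0,0],[0.65,0,0.65,0,0,0],[0.65,0,0.65,0,0,0],[0.65,0,0.65,0,0,0],[0.65,0,0.65,0,0,0]],
])

```text
clock: 38.95
eef_pos: [651.8, 7.7, 315.7]
tool_rot: [-1.556, 0.005, -0.095]
force: [1.4, -0.3, 1.1]
width: 39.6
```

Request:
apply_moves([
  [[0.5,0,0.5,0,0,0],[0.2,0,0.2,0,0,0],[0,0,0,0,0,0],[0,0,0,0,0,0]],
])

```text
clock: 39.28
eef_pos: [686.6, 54.7, 310.5]
tool_rot: [-1.55, 0.01, -0.069]
force: [0.1, -0.8, -0.2]
width: 39.9
```

```bash
python3 -c "
from h import *
rel([79,0,231],0)
"
```

```text
t 39.28 reader [ 61.   32.8 310.5] world [686.6  54.7 310.5] psi_w -3.9 psi_r 2.2 rpy [-1.55   0.01  -0.069] F [ 0.1 -0.8 -0.2] w 39.9 q7 0.28
turn (tool axes,units) [-0.24  0.45 -0.12]
shift units, present axes [ 0.44  1.97 -0.88] after turn [ 0.45  1.99 -0.82]
```

Request:
apply_moves([
  [[0.2,0.1,-0.35,-0.2,0.3,-0.1],[0.2,0.1,-0.3,0,0.1,0],[0.05,0.3,-0.1,0,0,0],[0,0.1,0,0,0,0],[0,0,0,0,0,0]],
])

```text
clock: 39.7
eef_pos: [699.8, 17.3, 284.1]
tool_rot: [-1.57, 0.003, -0.113]
force: [-0.4, 0.5, -0.2]
width: 40.0
```

```bash
python3 -c "
from h import *
rel([79,0,231],0)
"
```

```text
t 39.7 reader [ 78.   -3.  284.1] world [699.8  17.3 284.1] psi_w -6.5 psi_r -0.3 rpy [-1.57   0.003 -0.113] F [-0.4  0.5 -0.2] w 40.0 q7 0.3
turn (tool axes,units) [-0.01 -0.05 -0.04]
shift units, present axes [0.03 1.33 0.07] after turn [0.02 1.33 0.07]
```

Request:
apply_moves([
  [[0.03,0.3,0.07,0,0,0],[0,0.4,0,0,0,0],[0,0.4,0,0,0,0],[0,0.15,0,0,0,0],[0,0,0,0,0,0]],
])

```text
clock: 40.12
eef_pos: [700.3, 17.8, 230.6]
tool_rot: [-1.569, 0.004, -0.118]
force: [-0.3, 0.2, 0.8]
width: 40.3
```

Request:
apply_moves([
  [[0,0,0,0,0,0],[0,0,0,0,0,0],[0,0,0,0,0,0],[0,0,0,0,0,0],[0,0,0,0,0,0]],
], claw=5)

```text
clock: 40.53
eef_pos: [699.9, 18.1, 231.0]
tool_rot: [-1.569, 0.004, -0.118]
force: [-0.3, -0.4, -2.9]
width: 9.9
```

```bash
python3 -c "
from h import *
arc(2.25)
"
```

```text
target q 2.25
t 40.53 reader [ 78.1  -2.2 231. ] world [699.9  18.1 231. ] psi_w -6.7 psi_r -0.5 rpy [-1.569  0.004 -0.118] F [-0.3 -0.4 -2.9] w 9.9 q7 0.33
turn (tool axes,units) [-0.02 -0.11 -0.05]
shift units, present axes [0.02 0.02 0.23] after turn [0.02 0.02 0.23]
radius 170.23893546518804 q 2.244175062047988 torque [-0. -0.  0.]
```

Request:
apply_moves([
  [[-0.6,-0.21,0,0,0,0],[-0.63,-0.12,0,0,0,0],[-0.64,-0.03,0,0,0,0],[-0.63,0.07,0,0,0,0],[-0.62,0.16,0,0,0,0],[0,0,0,0,0,0]],
])

```text
clock: 41.03
eef_pos: [583.2, 31.9, 241.7]
tool_rot: [-1.567, -0.025, -0.116]
force: [3.7, -2.7, -19.9]
width: 9.6
```

```bash
python3 -c "
from h import *
arc(1.35);arc(1.2);arc(.9)
"
```

```text
target q 1.35
t 41.03 reader [-39.4  -1.  241.7] world [583.2  31.9 241.7] psi_w -6.7 psi_r -0.5 rpy [-1.567 -0.025 -0.116] F [  3.7  -2.7 -19.9] w 9.6 q7 0.39
turn (tool axes,units) [-0.04 -0.09  0.29]
shift units, present axes [-0.75  0.39  0.19] after turn [-0.74  0.4   0.2 ]
radius 173.89099892902416 q 1.5447489550088314 torque [-0.6 -0.7 -0. ]
target q 1.2
t 41.03 reader [-39.4  -1.  241.7] world [583.2  31.9 241.7] psi_w -6.7 psi_r -0.5 rpy [-1.567 -0.025 -0.116] F [  3.7  -2.7 -19.9] w 9.6 q7 0.39
turn (tool axes,units) [-0.04 -0.09  0.29]
shift units, present axes [-1.3   0.71  0.19] after turn [-1.28  0.74  0.2 ]
radius 173.89099892902416 q 1.5447489550088314 torque [-0.6 -0.7 -0. ]
target q 0.9
t 41.03 reader [-39.4  -1.  241.7] world [583.2  31.9 241.7] psi_w -6.7 psi_r -0.5 rpy [-1.567 -0.025 -0.116] F [  3.7  -2.7 -19.9] w 9.6 q7 0.39
turn (tool axes,units) [-0.04 -0.09  0.29]
shift units, present axes [-2.22  1.58  0.18] after turn [-2.18  1.64  0.2 ]
radius 173.89099892902416 q 1.5447489550088314 torque [-0.6 -0.7 -0. ]
```

Request:
apply_moves([
  [[-0.3,0.2,0,0,0,0.15],[-0.44,0.21,0,0,0,0.15],[-0.54,0.33,0,0,0,0],[-0.48,0.41,0,0,0,0],[-0.42,0.48,0,0,0,0],[0,0,0,0,0,0]],
])

```text
clock: 41.53
eef_pos: [503.4, 41.4, 186.6]
tool_rot: [-1.558, -0.02, -0.116]
force: [5.7, -1.5, -9.9]
width: 9.8
```

```bash
python3 -c "
from h import *
arc(.6);arc(.3)
"
```

```text
target q 0.6
t 41.53 reader [-119.7   -0.2  186.6] world [503.4  41.4 186.6] psi_w -6.6 psi_r -0.5 rpy [-1.558 -0.02  -0.116] F [ 5.7 -1.5 -9.9] w 9.8 q7 0.48
turn (tool axes,units) [-0.14 -0.09  0.24]
shift units, present axes [-0.8   1.37  0.16] after turn [-0.77  1.38  0.18]
radius 171.1059389708248 q 0.9721670837032852 torque [-0.4 -0.5 -0.1]
target q 0.3
t 41.53 reader [-119.7   -0.2  186.6] world [503.4  41.4 186.6] psi_w -6.6 psi_r -0.5 rpy [-1.558 -0.02  -0.116] F [ 5.7 -1.5 -9.9] w 9.8 q7 0.48
turn (tool axes,units) [-0.14 -0.09  0.24]
shift units, present axes [-1.06  2.61  0.14] after turn [-1.    2.63  0.18]
radius 171.1059389708248 q 0.9721670837032852 torque [-0.4 -0.5 -0.1]
```

Request:
apply_moves([
  [[-0.33,0.41,0,-0.1,0,0.2],[-0.26,0.46,0,0,0,0],[-0.2,0.49,0,0,0,0],[-0.15,0.6,0,0,0,0],[-0.08,0.62,0,0,0,0],[0,0,0,0,0,0]],
])

```text
clock: 42.03
eef_pos: [464.0, 45.9, 85.1]
tool_rot: [-1.561, 0.002, -0.116]
force: [-2.7, -0.5, -0.7]
width: 9.9
```

```bash
python3 -c "
from h import *
arc(0)
"
```

```text
target q 0
t 42.03 reader [-159.5    0.    85.1] world [464.   45.9  85.1] psi_w -6.6 psi_r -0.5 rpy [-1.561  0.002 -0.116] F [-2.7 -0.5 -0.7] w 9.9 q7 0.67
turn (tool axes,units) [-0.12 -0.09 -0.02]
shift units, present axes [0.13 1.36 0.16] after turn [0.13 1.35 0.17]
radius 169.77064721998443 q 0.32176281962716463 torque [-0.   0.4 -0.1]
```

Request:
apply_moves([
  [[0,0.45,0,0,0,0],[0.05,0.45,0,0,0,0],[0.08,0.35,0,0,0,0],[0,0.12,0,0,0,0],[0,0.05,0,0,0,0],[0,0,0,0,0,0]],
])

```text
clock: 42.53
eef_pos: [468.7, 45.6, 29.7]
tool_rot: [-1.554, 0.013, -0.116]
force: [-5.9, -0.8, -2.2]
width: 9.8
```

```bash
python3 -c "
from h import *
arc(0)
"
```

```text
target q 0
t 42.53 reader [-154.7    0.3   29.7] world [468.7  45.6  29.7] psi_w -6.7 psi_r -0.5 rpy [-1.554  0.013 -0.116] F [-5.9 -0.8 -2.2] w 9.8 q7 0.77
turn (tool axes,units) [-0.2  -0.1  -0.14]
shift units, present axes [ 0.01 -0.03  0.17] after turn [ 0.01 -0.03  0.17]
radius 170.8181394059116 q -0.00665783615766391 torque [-0.2  1.1  0. ]
```

Request:
apply_moves([
  [[0,0,0,0,0,0],[0,0,0,0,0,0],[0,0,0,0,0,0],[0,-0.3,0,0,0,0],[0,-0.6,0,-0.2,0,0],[0,-0.9,0,0,0,0],[0,-0.9,0,0,0,0],[0,-0.8,0,0,0,0]],
], claw=32)

```text
clock: 43.2
eef_pos: [478.6, 44.9, 177.8]
tool_rot: [-1.571, 0.0, -0.117]
force: [0.8, 0.6, -1.1]
width: 32.0
```

Request:
apply_moves([
  [[0,-0.3,0,0,-1,0],[0,0,0,0,-1,0],[0,0,0,0,-1,0],[0,0,0,0,-1,0],[0,0,0,0,-1,0],[0,0,0,0,-1,0],[0,0,0,0,-1,0],[0,0,0,0,-1,0]],
])

```text
clock: 43.87
eef_pos: [493.9, 46.1, 208.8]
tool_rot: [-1.59, -0.036, 0.615]
force: [0.7, 0.5, -0.1]
width: 31.9
```

Request:
apply_moves([
  [[0,0,0,0,-1,0],[0,0,0,0,-1,0],[0,0,0,0,-1,0],[0,0,0,0,-1,0],[0,0,0,0,-1,0],[0,0,0,0,-1,0],[0,0,0,0,-1,0],[0,0,0,0,-1,0]],
])

```text
clock: 44.53
eef_pos: [503.8, 46.4, 219.6]
tool_rot: [-1.634, -0.023, 1.347]
force: [0.0, 0.2, -0.1]
width: 31.9
```

```bash
python3 -c "
from h import *
rel([10,207,150],90)
d=snap('side','side7'); i=cv2.imread('pics/side7.png')[130:280,250:390]; cv2.imwrite('pics/s7c.png',cv2.resize(i,None,fx=4,fy=4,interpolation=cv2.INTER_CUBIC))
"
```

```text
t 44.53 reader [-119.9    4.8  219.6] world [503.8  46.4 219.6] psi_w 77.2 psi_r 83.4 rpy [-1.634 -0.023  1.347] F [ 0.   0.2 -0.1] w 31.9 q7 1.54
turn (tool axes,units) [ 0.74 -1.33  0.22]
shift units, present axes [ 5.36  2.03 -2.52] after turn [ 5.06  1.74 -3.25]
```

View pics/s7c.png

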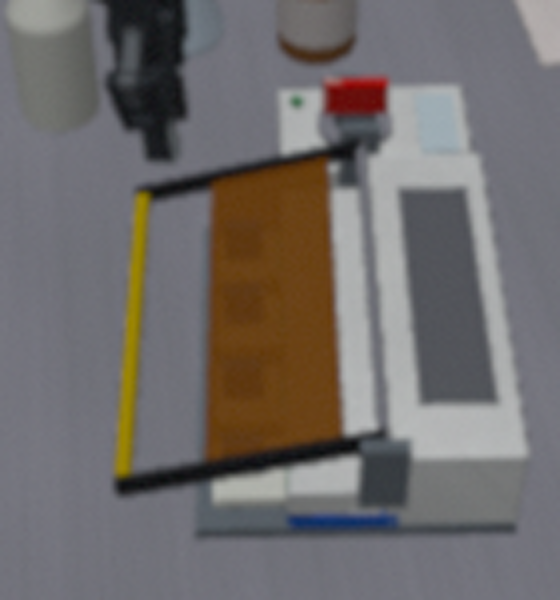

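Request:
apply_moves([
  [[0.3,0,0,0.4,-0.7,0.1],[0.5,0,-0.3,0.3,-0.6,0.1],[0.7,0,-0.5,0,0,0],[0.8,0,-0.5,0,0,0],[0.8,0,-0.5,0,0,0],[0.8,0,-0.5,0,0,0],[0.6,0,-0.5,0,0,0],[0.3,0,-0.3,0,0,0]],
])

```text
clock: 45.25
eef_pos: [659.6, 225.3, 231.8]
tool_rot: [-1.586, -0.006, 1.442]
force: [0.5, -0.0, -0.0]
width: 31.8
```

Request:
apply_moves([
  [[0,0,0,0,0,0],[0,0,0,0,0,0]],
])

```text
clock: 45.42
eef_pos: [662.6, 230.0, 232.2]
tool_rot: [-1.591, -0.008, 1.445]
force: [-0.3, -1.1, 0.9]
width: 32.0
```

```bash
python3 -c "
from h import *
rel([10,207,150],90)
"
```

```text
t 45.42 reader [ 18.1 204.4 232.2] world [662.6 230.  232.2] psi_w 82.8 psi_r 89.0 rpy [-1.591 -0.008  1.445] F [-0.3 -1.1  0.9] w 32.0 q7 1.34
turn (tool axes,units) [ 0.23 -0.21  0.09]
shift units, present axes [0.04 2.05 0.25] after turn [0.06 2.06 0.2 ]
```

```bash
python3 -c "
from m import *
for p in [(95,122),(87,213)]: print(rd(w(d,*c1(p),100)))
s=load('side0'); 
for p in [(331.8,150.7),(346.8,149.8)]: print(rd(w(s,*p,100)))
"
```

```text
[ 35.53987143 204.72363698 100.        ]
[-16.20383568 202.3322409  100.        ]
[-10.78380901 201.51168567 100.        ]
[ 35.49434914 204.21577113 100.        ]
```

Request:
apply_moves([
  [[0.02,0.3,0.1,0.2,-0.2,0.1],[0.02,0.4,0.05,0,0,0],[0,0.5,0,0,0,0],[0,0.5,0,0,0,0],[0,0.3,0,0,0,0],[0,0,0,0,0,0],[0,0,0,0,0,0]],
])

```text
clock: 46.0
eef_pos: [652.1, 224.9, 150.0]
tool_rot: [-1.568, 0.006, 1.455]
force: [-0.6, -0.1, 0.8]
width: 32.0
```

```bash
python3 -c "
from h import *
rel([10,206,74],90)
"
```

```text
t 46.0 reader [  8.2 198.3 150. ] world [652.1 224.9 150. ] psi_w 83.4 psi_r 89.6 rpy [-1.568  0.006  1.455] F [-0.6 -0.1  0.8] w 32.0 q7 1.38
turn (tool axes,units) [-0.03 -0.09 -0.07]
shift units, present axes [ 0.2   1.9  -0.05] after turn [ 0.19  1.9  -0.04]
```

Request:
apply_moves([
  [[0.14,0.2,-0.04,0,-0.15,0],[0.03,0.4,0,0,0,0],[0,0.5,0,0,0,0],[0,0.4,0,0,0,0],[0,0.1,0,0,0,0],[0,0,0,0,0,0]],
])

```text
clock: 46.5
eef_pos: [658.9, 232.9, 89.1]
tool_rot: [-1.578, 0.001, 1.471]
force: [0.3, -0.5, -0.4]
width: 31.8
```

```bash
python3 -c "
from h import *
rel([10,204.5,73],90)
"
```

```text
t 46.5 reader [ 14.2 206.9  89.1] world [658.9 232.9  89.1] psi_w 84.3 psi_r 90.5 rpy [-1.578e+00  1.000e-03  1.471e+00] F [ 0.3 -0.5 -0.4] w 31.8 q7 1.41
turn (tool axes,units) [ 0.08  0.09 -0.01]
shift units, present axes [-0.06  0.4   0.11] after turn [-0.06  0.4   0.1 ]
```

Request:
apply_moves([
  [[-0.05,0.15,0.1,0,0,0],[0,0.2,0,0,0,0],[0,0.05,0,0,0,0],[0,0,0,0,0,0],[0,0,0,0,0,0]],
])

```text
clock: 46.92
eef_pos: [656.7, 232.1, 75.3]
tool_rot: [-1.583, -0.001, 1.472]
force: [0.7, -0.3, 0.2]
width: 31.9
```

```bash
python3 -c "
from h import *
rel([10,204.5,73],90)
"
```

```text
t 46.92 reader [ 12.1 205.9  75.3] world [656.7 232.1  75.3] psi_w 84.3 psi_r 90.5 rpy [-1.583e+00 -1.000e-03  1.472e+00] F [ 0.7 -0.3  0.2] w 31.9 q7 1.42
turn (tool axes,units) [0.14 0.1  0.02]
shift units, present axes [-0.03  0.06  0.05] after turn [-0.03  0.06  0.05]
```

Grip the key blade.

Request:
apply_moves([
  [[-0.03,0,0.05,0,0,0],[0,0,0,0,0,0],[0,0,0,0,0,0],[0,0,0,0,0,0],[0,0,0,0,0,0]],
], claw=5)

```text
clock: 47.33
eef_pos: [654.9, 232.9, 76.1]
tool_rot: [-1.584, -0.004, 1.47]
force: [0.5, 0.7, -1.8]
width: 10.9
```

```bash
python3 -c "
from h import *
rel([10,204.5,73],90); s=readout.read_state(); print(s['torque'].round(2), s['qpos'].round(2))
"
```

```text
t 47.33 reader [ 10.2 206.5  76.1] world [654.9 232.9  76.1] psi_w 84.2 psi_r 90.4 rpy [-1.584 -0.004  1.47 ] F [ 0.5  0.7 -1.8] w 10.9 q7 1.42
turn (tool axes,units) [0.16 0.09 0.05]
shift units, present axes [-0.05  0.08  0.01] after turn [-0.05  0.08  0.  ]
[-0.03  0.   -0.25] [-0.59  0.89  0.38  1.52 -0.41  0.79  1.42]
```

Request:
apply_moves([
  [[0,0,0,0,0.9,0],[0,0,0,0,0.9,0],[0,0,0,0,0.9,0],[0,0,0,0,0.9,0],[0,0,0,0,0.9,0],[0,0,0,0,0.9,0],[0,0,0,0,0.9,0]],
])

```text
clock: 47.92
eef_pos: [655.2, 233.9, 76.1]
tool_rot: [-1.58, -0.011, 0.905]
force: [0.6, 1.4, -1.7]
width: 11.2
```

```bash
python3 -c "
from h import *
rel([10.2,206.5,76],21); s=readout.read_state(); print(s['torque'].round(2), s['qpos'].round(2))
"
```

```text
t 47.92 reader [ 10.4 207.5  76.1] world [655.2 233.9  76.1] psi_w 51.9 psi_r 58.0 rpy [-1.58  -0.011  0.905] F [ 0.6  1.4 -1.7] w 11.2 q7 0.97
turn (tool axes,units) [0.06 7.41 0.16]
shift units, present axes [-0.02  0.   -0.01] after turn [-0.01  0.   -0.02]
[-0.31 -0.06  0.16] [-0.66  0.93  0.52  1.52 -0.57  0.83  0.97]
```

Request:
apply_moves([
  [[0,0,0,0,0.9,0],[0,0,0,0,0.9,0],[0,0,0,0,0.9,0],[0,0,0,0,0.9,0],[0,0,0,0,0.9,0],[0,0,0,0,0.9,0],[0,0,0,0,0.9,0],[0,0,0,0,0.9,0]],
])

```text
clock: 48.58
eef_pos: [656.1, 234.6, 76.1]
tool_rot: [-1.575, -0.015, 0.259]
force: [2.2, 0.4, -3.2]
width: 11.3
```

```bash
python3 -c "
from h import *
rel([10.2,206.5,76],21); s=readout.read_state(); print(s['torque'].round(2), s['qpos'].round(2))
"
```

```text
t 48.58 reader [ 11.2 208.3  76.1] world [656.1 234.6  76.1] psi_w 14.9 psi_r 21.0 rpy [-1.575 -0.015  0.259] F [ 2.2  0.4 -3.2] w 11.3 q7 0.45
turn (tool axes,units) [0.05 0.01 0.17]
shift units, present axes [-0.04  0.   -0.03] after turn [-0.04  0.   -0.03]
[-0.27  0.16  0.28] [-0.74  0.97  0.69  1.52 -0.73  0.9   0.45]
```

Request:
apply_moves([
  [[0,0,0,0,0.4,0],[0,0,0,0,0.4,0],[0,0,0,0,0.3,0],[0,0,0,0,0.3,0],[0,0,0,0,0.3,0],[0,0,0,0,0.3,0]],
])

```text
clock: 49.08
eef_pos: [656.4, 234.9, 76.2]
tool_rot: [-1.58, -0.015, 0.098]
force: [0.2, -2.1, -1.1]
width: 10.9
```

```bash
python3 -c "
from h import *
rel(); s=readout.read_state(); print(s['torque'].round(2))
d=snap('top','top8'); i=cv2.imread('pics/top8.png')[110:190,225:345]; cv2.imwrite('pics/t8c.png',cv2.resize(i,None,fx=5,fy=5,interpolation=cv2.INTER_CUBIC))"
```

```text
t 49.08 reader [ 11.4 208.7  76.2] world [656.4 234.9  76.2] psi_w 5.6 psi_r 11.8 rpy [-1.58  -0.015  0.098] F [ 0.2 -2.1 -1.1] w 10.9 q7 0.31
[-0.26  0.14  2.53]
```

Request:
apply_moves([
  [[0,0,0,0,0.1,0],[0,0,0,0,0.1,0],[0,0,0,0,0.1,0],[0,0,0,0,0.1,0],[0,0,0,0,0,0],[0,0,0,0,0.1,0],[0,0,0,0,0,0],[0,0,0,0,0,0]],
])

```text
clock: 49.8
eef_pos: [656.3, 234.9, 76.2]
tool_rot: [-1.582, -0.015, 0.062]
force: [1.3, -1.8, -1.9]
width: 10.5
```

```bash
python3 -c "
from h import *
rel(); s=readout.read_state(); print(s['torque'].round(2))"
```

```text
t 49.8 reader [ 11.4 208.6  76.2] world [656.3 234.9  76.2] psi_w 3.6 psi_r 9.7 rpy [-1.582 -0.015  0.062] F [ 1.3 -1.8 -1.9] w 10.5 q7 0.27
[-0.28  0.09  2.97]
```

Request:
apply_moves([
  [[0,0,0,0,0,0],[0,0,0,0,0,0],[0,0,0,0,0,0],[0,0,0,0,0,0],[0,0,0,0,0,0],[0,-0.3,0,0,0,0],[0,-0.6,0,0,0,0],[0,-0.8,0,0,0,0]],
], claw=85)

```text
clock: 50.47
eef_pos: [650.8, 233.9, 140.5]
tool_rot: [-1.576, -0.003, 0.026]
force: [0.1, 0.6, 0.1]
width: 85.4
```

Request:
apply_moves([
  [[0,-0.8,0,0,0,0],[0,-0.8,0,0,0,0],[-0.4,-0.4,0,0,0,0],[-0.7,0,0,0,0,0],[-0.8,0,0,0,0,0],[-0.8,0,0,0,0,0],[-0.5,0,0,0,0,0],[0,0,0,0,0,0]],
])

```text
clock: 51.13
eef_pos: [525.3, 226.9, 239.6]
tool_rot: [-1.568, -0.027, 0.009]
force: [-0.2, 0.5, -0.4]
width: 84.6
```

```bash
python3 -c "
from h import *
rel()
d=snap('top','top9'); i=cv2.imread('pics/top9.png')[90:270,140:410]; cv2.imwrite('pics/t9c.png',cv2.resize(i,None,fx=2.96,fy=2.96,interpolation=cv2.INTER_CUBIC))"
```

```text
t 51.13 reader [-118.   186.6  239.6] world [525.3 226.9 239.6] psi_w 0.5 psi_r 6.7 rpy [-1.568 -0.027  0.009] F [-0.2  0.5 -0.4] w 84.6 q7 0.15
```

View pics/t9c.png

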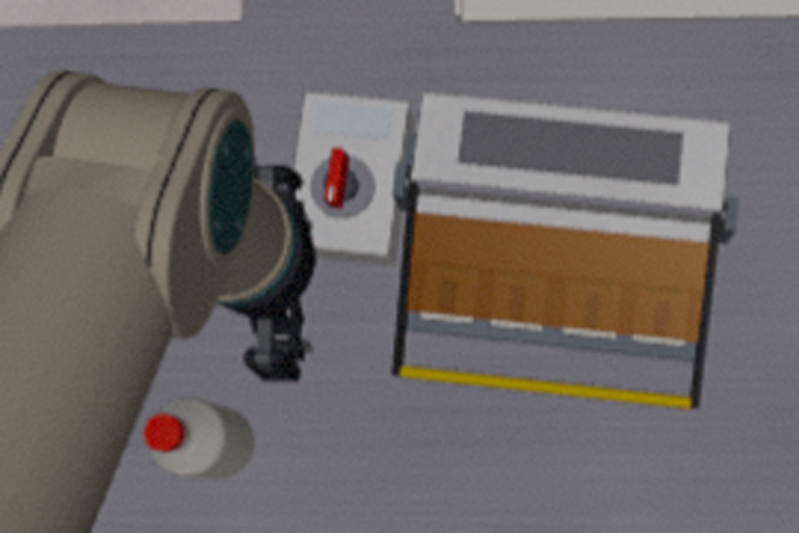

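```bash
python3 -c "
from h import *
a=cv2.imread('pics/side0.png')[60:280,200:420]
d=snap('side','side9'); i=cv2.imread('pics/side9.png')[60:280,200:420]; cv2.imwrite('pics/s9c.png',cv2.resize(np.hstack([a,i]),None,fx=1.8,fy=1.8,interpolation=cv2.INTER_CUBIC))"
```

```text
(no output)
```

View pics/s9c.png

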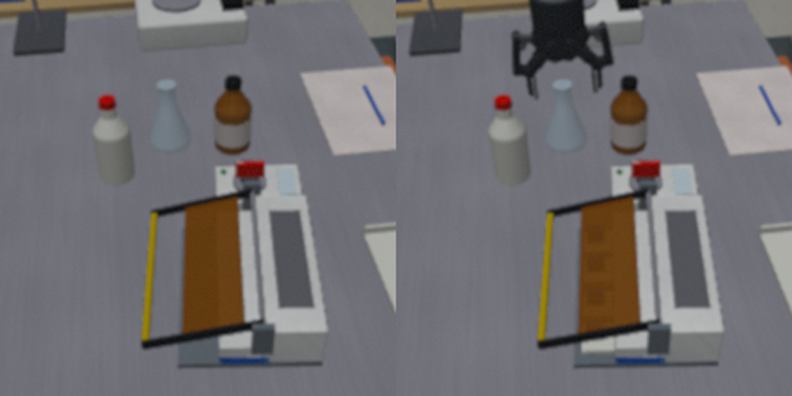

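Bottles, flask, guard and key stand exactly as at the start, the four cassettes are in, and the gripper is clear. Handing in.

```bash
python3 -c "
from h import *
print(finish_job())"
```

```text
the job is handed in; nothing more can be done
None
```

The whole job was done in the order asked and handed in at about 51 s of the 210 s allowed; the hand-in gives no verdict.

- **Guard open:** I pinched the bar and carried it over to its stop at about 2.25 rad, where it stayed open by itself.
- **Cassettes:** All four were there, and each slid into its own slot with the fin outside. One had been knocked about 25 mm aside before I reached it, so I located it again. On each I pushed until it met firm resistance, at about 7–10 N along the slot. The top view then showed all four tails level to about 0.5 mm. An earlier reading had put the second cassette in about 1 mm short; the later, closer crop did not show that.
- **Guard closed:** I swung the bar back down to about 0 rad, and in the side picture it lies where it did at the start.
- **Key:** I turned it clockwise to its stop. The tool turned about 80 degrees, so the fingers slipped a little past the key's 69, and the moment rose to about 3 N m against at most 0.23 for the spring. I held it there for over a second and let go.

The last top and side pictures show the key back at rest, the guard closed, the cassettes in, and the gripper clear. The bottles and the flask stand as at the start. The largest force I read during the run was about 20 N, while lowering the guard.

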